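Load the test plates and start the incubation timer

TASK

Slide every test plate in the slotted rack straight up out of its slot by its top edge and stand it upright, right down on the floor, in the trough of its own width (a trough is about 1 cm wider inside than its plate), without dropping any; troughs without a plate stay empty. When all the plates are in and let go, start the timer: push its knob in, turn it clockwise past the safety stop as far as it goes, and let it spring back out. Leave the other things on the bench in their places.

Things in the scene. Friction and masses are not known exactly. Their poses are not given: they have to be found in the camera images.
- rack: grey slotted rack, fixed, 110 (its x) x 250 (its y) x 48 mm high; origin: centre of its underside. Four slots side by side at y = -84, -28, 28, 84 mm, each 8 mm wide (y), 98 mm long (x); slot floor 8 mm, wall tops 48 mm above the bench, end walls at x = +-49 mm. A plate can only leave straight upward (40 mm)
- plate_a: test plate, the narrowest of up to four: 36 mm wide (its x), 95 mm tall (its z), 76 g or so; pale panel 6 mm thick (its y) with a grey grip strip 10 mm thick along the top 24 mm; origin at the centre of its bottom edge, z up. Starts upright in one of the rack's slots; None if absent
- plate_b: test plate, the second narrowest of up to four: 50 mm wide (its x), 95 mm tall (its z), 90 g or so; pale panel 6 mm thick (its y) with a grey grip strip 10 mm thick along the top 24 mm; origin at the centre of its bottom edge, z up. Starts upright in one of the rack's slots; None if absent
- plate_c: test plate, the second widest of up to four: 64 mm wide (its x), 95 mm tall (its z), 104 g or so; pale panel 6 mm thick (its y) with a grey grip strip 10 mm thick along the top 24 mm; origin at the centre of its bottom edge, z up. Starts upright in one of the rack's slots; None if absent
- plate_d: test plate, the widest of up to four: 78 mm wide (its x), 95 mm tall (its z), 118 g or so; pale panel 6 mm thick (its y) with a grey grip strip 10 mm thick along the top 24 mm; origin at the centre of its bottom edge, z up. Starts upright in one of the rack's slots; None if absent
- trough_a: loose white ceramic trough for the 36 mm plate, on a flat foot 72 (its x) x 56 (its y) x 4 mm; 54 x 24 mm outside, 50 mm high, open at the top, inside 46 (x) x 16 mm (y), inner floor 4 mm above the bench, about 0.55 kg; origin: centre of its underside. Present even if its plate is absent. A plate in it leans up to 0.22 rad
- trough_b: loose white ceramic trough for the 50 mm plate, on a flat foot 86 (its x) x 56 (its y) x 4 mm; 68 x 24 mm outside, 50 mm high, open at the top, inside 60 (x) x 16 mm (y), inner floor 4 mm above the bench, about 0.55 kg; origin: centre of its underside. Present even if its plate is absent. A plate in it leans up to 0.22 rad
- trough_c: loose white ceramic trough for the 64 mm plate, on a flat foot 100 (its x) x 56 (its y) x 4 mm; 82 x 24 mm outside, 50 mm high, open at the top, inside 74 (x) x 16 mm (y), inner floor 4 mm above the bench, about 0.55 kg; origin: centre of its underside. Present even if its plate is absent. A plate in it leans up to 0.22 rad
- trough_d: loose white ceramic trough for the 78 mm plate, on a flat foot 114 (its x) x 56 (its y) x 4 mm; 96 x 24 mm outside, 50 mm high, open at the top, inside 88 (x) x 16 mm (y), inner floor 4 mm above the bench, about 0.55 kg; origin: centre of its underside. Present even if its plate is absent. A plate in it leans up to 0.22 rad
- timer: white box with the start knob on top, fixed to the bench, 130 (its x) x 116 (its y) x 60 mm high; origin at the centre of its underside. A small steel stop stands on its top beside the knob's skirt, up to 47 mm from the axis and 14 mm above the box top
- knob_grip (a point): on the start knob's vertical axis, 18 mm above the top of its skirt; moves and turns with it. Knob: grey round skirt 56 mm across, 8 mm thick, top 76.5 mm above the bench when out; on it a black grip bar 50 long (its x) x 14 thick (its y) x 26 mm high; a steel lug at the bar's +x end, 39 mm from the axis, meets the stop. Fingertips can press on the skirt beside the bar
- timer_knob (a joint): angle of the start knob in rad: 0 is off, grows clockwise seen from above, up to 1.45 at its end stop (running). The lug meets the safety stop at about 0.47 and is clear beyond it from about 0.94; with the knob out it cannot pass, with the knob pushed in it passes beneath. Stays where it is left (friction about 0.06 N m)
- timer_push (a joint): how far the start knob is pushed in (down), m: 0 out, 0.008 fully in; the stop is cleared beyond about 0.006. A spring pushes it out: about 3 N at first, 10 N fully in
- tub: white plastic tub 42 mm across, 35 mm high, among the troughs; bystander, origin at the centre of its underside
- slip_box: small cardboard box 44 x 26 x 34 mm between rack and troughs; bystander, origin at the centre of its underside
- dish: flat glass dish 64 mm across, 14 mm high, beyond the rack; bystander, origin at the centre of its underside
Not all that is in view belongs to the job. Leave any blue look-alike of the trough_c alone.

How it is judged:
By the outcome, as a careful person would: the job done as asked, in the order asked, and still so for the second after the job is handed in, with the robot touching nothing.
Of plate_a, plate_b, plate_c, plate_d only 3 to 4 are there at a start; the rules pass over those that are not, and their reading is None.
At some moment in a run one of trough_a, trough_b, trough_c, trough_d may be knocked a few centimetres aside while the robot is not near it.
It also fails if it takes over 210 s, if anything falls off the work surface, if the arm or the gripper's body presses on something with over 40 N, if the wrist force passes 120 N, or if a joint passes its speed limit or range.

ROBOT

A 7-joint arm with a two-finger parallel gripper is mounted at the origin on the work surface. World frame = base frame: x ahead of the robot, y to its left, z up, the work surface at z = 0. Lengths are in m, angles in rad, forces in N, time in s.
With the tool pointing down it reaches from about 0.425 to 0.875 m from the base axis. Payload 8.4 kg.
Tool frame: the origin (TCP) lies midway between the tips of the shut fingers; the grasp point (between the pads) lies 19 mm behind it; x points along the fingers, z is the direction in which the jaws open and shut, and the axes are right-handed (so a half turn about x gives the same grasp; the last joint's range is limited). The gripper opens to 87 mm and grips with 3 to 60 N. Pads are 19 mm wide; open, the fingers measure 117 mm over their backs; the gripper's body (75 mm by 190 mm) begins 51 mm behind the grasp point.
Start: joints at [-1.433, 0.333, 0.04, 1.465, -0.013, 1.343, -0.059], TCP at [0.152, 0.632, 0.223] pointing down, gripper open.
Joint ranges: [-2.58, 2.58], [-0.38, 2.09], [-1.3, 1.39], [0.25, 2.4], [-1.5, 4.64], [0.08, 2.09], [-2.65, 2.65]. Speed limits (rad/s): [2.22, 2.22, 2.79, 2.79, 3.14, 3.14, 3.14].

INTERFACE

Orientations are given as a unit quaternion [x, y, z, w].
In Python, from cell import manip gives the robot as it stands.
- The arm moves only by the tool move_arm, never from a script. Its argument "increments" is a list of rows, each an object of numbers: "rx", "ry", "rz": the turn, a rotation vector about the tool's x, y, z in degrees; "x", "y", "z": the shift along the tool's x, y, z in m; "claw": the gripper command: -1 is fully open, 1 is shut, values between are in proportion. In form: [{"rx": .., "ry": .., "rz": .., "x": .., "y": .., "z": .., "claw": ..}, ...]. A call has 1 to 12 rows; each row shifts and turns the pose as measured when the row begins, along the tool's axes as they then stand; what a row does not reach is not made up. A row lasts 1/10 s, in which the tool goes at most 50 mm and 8.59 degrees, less where a joint would pass 70% of its speed; a pose out of reach is approached as far as the arm can. A call is refused whole if a number of a shift passes 0.05 or a number of a turn 8.59, either way. A call with a gripper value outside its range is refused whole. The fingers move at their own pace and stop on an object; the grip force is fixed at half the most. Time passes only in rows, so rows that do not move let the fingers close. It gives the time, the measured TCP pose, the force and the opening at its end, in the units of the state.
- manip.observe(): the state, without advancing time (a new reading comes with each control period).
- manip.snapshot(name): name is "side" or "top" or "wrist"; returns (picture, depth): 420x560x3 uint8, red, green, blue; 420x560 float32, m along the optical axis (not along the pixel's ray), 0 where there is no reading.
- manip.calibration(name): a dict with "intrinsics" (3x3 intrinsics, pixels), "D" ([k1, k2, p1, p2, k3] as OpenCV has them; the pictures are not rectified), "origin" and "rotation" of the camera in the world. Camera axes: x right, y up, looking along -z (the intrinsics and any distortion apply to the point x, -y, -z); pixel columns grow to the right and rows downward; lengths in m; the calibration is good to about 2 mm. A picture is of the moment at which its call begins: read the wrist's pose just before it. calibration takes no time and is no camera call; for the wrist camera it gives the pose at the moment of the call.
- manip.finish_job(): hands the job in, once; it reports no verdict.
The state is a dict: "clock": time; "qpos": joint angles; "joint_vel": joint speeds; "joint_torque": joint torques, N m; "eef_pos": TCP position; "eef_rot": TCP orientation; "wrist_force": force on the tool from outside, world axes, zero at the start; "moment": the same for the moment, N m; "gripper_width": finger opening in m.
Only numpy, scipy, OpenCV 4.12 (cv2) and the standard library are available. Lean on these libraries where they do the work, as an engineer would, in place of code of your own. Each camera call takes 0.05 s, during which the arm holds its last target. There are 200 camera calls.

## Working session

There is one attempt and no reset: what is moved stays moved. The work goes in short steps, Python scripts to look and compute and a tool call to move; the robot and the scene stay as the last step left them, time stands still between calls to the robot, and variables do not carry over. Pictures are saved under pics/ and viewed, about 12 in all and at most 16, crops included, and the job is handed in when it is done.

Besides the shell and the picture viewer there is one more tool, called after ">>>" as name(argument=value, ...) on one line, values as JSON. move_arm: Moves the arm, as the interface text tells. Its arguments: {"type":"object","properties":{"increments":{"type":"array","items":{"type":"object","properties":{"rx":{"type":"number"},"ry":{"type":"number"},"rz":{"type":"number"},"x":{"type":"number"},"y":{"type":"number"},"z":{"type":"number"},"claw":{"type":"number"}}}}},"required":["increments"]}

```bash
ls; mkdir -p pics; cat > h.py <<'E'
import numpy as np, cv2
from cell import manip
from scipy.spatial.transform import Rotation as R
def snap(n,save=None):
    c=manip.calibration(n); im,d=manip.snapshot(n)
    if save: cv2.imwrite('pics/'+save+'.png',im[:,:,::-1])
    np.savez('pics/'+(save or n)+'.npz',im=im,d=d,K=c['intrinsics'],D=c['D'],o=c['origin'],r=c['rotation'])
    return im,d,c
def load(s):
    z=np.load('pics/'+s+'.npz'); return z['im'],z['d'],dict(intrinsics=z['K'],D=z['D'],origin=z['o'],rotation=z['r'])
def rot(c):
    r=np.array(c['rotation']); return r if r.shape==(3,3) else R.from_quat(r).as_matrix()
def rays(c,uv):
    p=cv2.undistortPoints(np.array(uv,float).reshape(-1,1,2),np.array(c['intrinsics'],float),np.array(c['D'],float)).reshape(-1,2)
    return np.c_[p[:,0],-p[:,1],-np.ones(len(p))]@rot(c).T
def onz(c,uv,z):
    d=rays(c,uv); o=np.array(c['origin']); return o+d*((z-o[2])/d[:,2])[:,None]
def cloud(c,d):
    h,w=d.shape; v,u=np.mgrid[:h,:w]; r=rays(c,np.c_[u.ravel(),v.ravel()])
    return (np.array(c['origin'])+r*d.reshape(-1,1)).reshape(h,w,3)
def proj(c,P):
    q=(np.array(P)-c['origin'])@rot(c); q=q*[1,-1,-1]
    return cv2.projectPoints(q,np.zeros(3),np.zeros(3),np.array(c['intrinsics'],float),np.array(c['D'],float))[0].reshape(-1,2)
E
python3 - <<'E'
from h import *
for n in ['top','side','wrist']:
    im,d,c=snap(n,n+'0'); print(n,c['origin'],np.round(rot(c),3).tolist(),c['intrinsics'],c['D'])
print(manip.observe())
E
```

```text
pics
top [0.51785116 0.00881115 1.06722369] [[-0.027, 0.999, -0.041], [-0.999, -0.026, 0.025], [0.024, 0.042, 0.999]] [[428.24856205   0.         281.8167602 ]
 [  0.         428.24856205 206.91247021]
 [  0.           0.           1.        ]] [-0.07541044  0.          0.          0.          0.        ]
side [-0.13874417 -0.76953242  0.79278148] [[0.736, 0.374, -0.564], [-0.677, 0.427, -0.6], [0.017, 0.823, 0.567]] [[534.90139429   0.         279.15582561]
 [  0.         534.90139429 213.72943458]
 [  0.           0.           1.        ]] [-0.13282487  0.          0.          0.          0.        ]
wrist [0.08480356 0.64752937 0.38388794] [[0.235, -0.941, -0.245], [0.972, 0.227, 0.061], [-0.002, -0.253, 0.967]] [[305.3509885    0.         276.37043467]
 [  0.         305.3509885  210.32471877]
 [  0.           0.           1.        ]] [0.0098599 0.        0.        0.        0.       ]
{'clock': 0.15, 'qpos': array([-1.43318433,  0.33374495,  0.03989934,  1.4660627 , -0.01340736,
        1.34330173, -0.05849746]), 'joint_vel': array([-0.00180741, -0.00065856, -0.00058393, -0.00074109, -0.00151491,
        0.00119722,  0.0001428 ]), 'joint_torque': array([ 2.56205029e-03, -6.56843805e+01,  1.33700341e+00, -4.04110444e+01,
       -5.96983661e-02,  4.17710538e-02,  1.03880402e-04]), 'eef_pos': array([0.15244142, 0.63149594, 0.22186896]), 'eef_rot': array([-0.43771953,  0.55590064,  0.437128  ,  0.55524337]), 'wrist_force': array([-0.03112011,  0.98800611, -0.3219713 ]), 'moment': array([-0.02823444,  0.01172144,  0.00792556]), 'gripper_width': 0.08713029216627433}
```

View pics/top0.png

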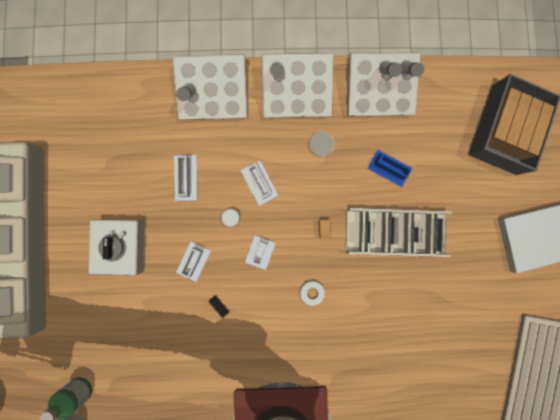

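View pics/side0.png

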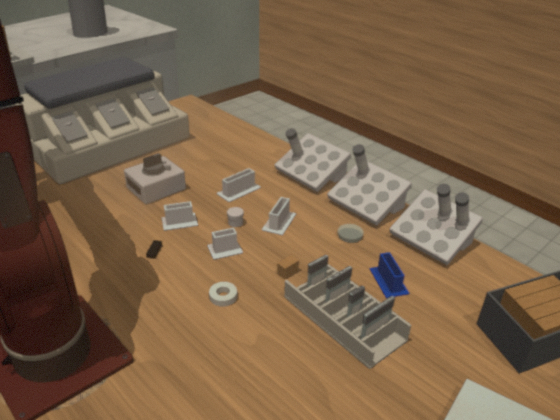

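The top view shows the rack at about (397,233) with four plates. The troughs are at (186,178), (259,183), (194,262) and (260,252), and the timer at (113,247). Next I'll get positions from depth.

```bash
python3 - <<'E'
from h import *
im,d,c=load('top0'); P=cloud(c,d); z=P[...,2]
def comps(lo,hi,box,minA):
    m=np.zeros(z.shape,np.uint8); u0,u1,v0,v1=box
    m[v0:v1,u0:u1]=((z>lo)&(z<hi)&(d>0))[v0:v1,u0:u1]
    n,l,s,ct=cv2.connectedComponentsWithStats(m)
    for i in range(1,n):
        if s[i,4]<minA: continue
        q=P[l==i]; r=cv2.minAreaRect(q[:,:2].astype(np.float32)*1000)
        print(s[i,4],np.round(ct[i]),'xyz',np.round(q.mean(0),4),'rect',np.round(r[0],1),np.round(r[1],1),round(r[2],1))
print('table z',np.median(z[280:300,330:400]))
print('plates');comps(.085,.13,(340,455,200,265),4)
print('rack');comps(.03,.07,(340,455,200,265),10)
print('troughs');comps(.035,.07,(140,300,145,290),10)
print('timer');comps(.04,.075,(80,150,210,285),20);print('knob');comps(.085,.13,(80,150,210,285),4)
a=cv2.resize(im[200:265,335:455],None,fx=5,fy=5,interpolation=2);b=cv2.resize(im[145:285,80:285],None,fx=3.8,fy=3.8,interpolation=2)[:, :]
cv2.imwrite('pics/ca.png',a[:,:,::-1]);cv2.imwrite('pics/cb.png',b[:,:,::-1]);print(a.shape,b.shape)
E
```

```text
table z 0.0009953315383713912
plates
185 [395. 230.] xyz [ 0.4994 -0.2725  0.1008] rect [ 498.7 -274. ] [11.7 64. ] 87.3
214 [442. 234.] xyz [ 0.4856 -0.3827  0.0997] rect [ 484.6 -384.1] [10.7 76.9] 85.9
132 [370. 232.] xyz [ 0.4969 -0.2157  0.1012] rect [ 496.7 -216.7] [10.4 48.2] 86.9
109 [418. 234.] xyz [ 0.4869 -0.3261  0.1003] rect [ 486.5 -327.2] [11.5 34.7] 87.9
rack
1930 [401. 232.] xyz [ 0.4918 -0.3025  0.0478] rect [ 492.5 -300.5] [249.6 111.1] 86.4
troughs
271 [182. 175.] xyz [0.6424 0.2197 0.0476] rect [641.5 220.4] [94.  25.7] 0.1
155 [258. 180.] xyz [0.6263 0.0381 0.0501] rect [625.4  37.9] [82.7 24. ] 26.2
165 [230. 216.] xyz [0.5409 0.1084 0.0368] rect [539.6 107.9] [38.6 38.5] 88.5
28 [140. 234.] xyz [0.503  0.325  0.0381] rect [503.  325.2] [ 1.6 64.9] 87.2
110 [259. 253.] xyz [0.4522 0.0405 0.05  ] rect [452.4  40.1] [23.9 54. ] 68.5
187 [190. 263.] xyz [0.4334 0.2038 0.0483] rect [434.2 204. ] [24.7 68.9] 63.3
timer
2333 [115. 247.] xyz [0.4759 0.3782 0.06  ] rect [475.1 384.1] [117.9 131.6] 87.7
knob
201 [107. 248.] xyz [0.4754 0.3821 0.1002] rect [475.3 383.6] [15.8 50.3] 84.9
(325, 600, 3) (532, 779, 3)
```

View pics/ca.png

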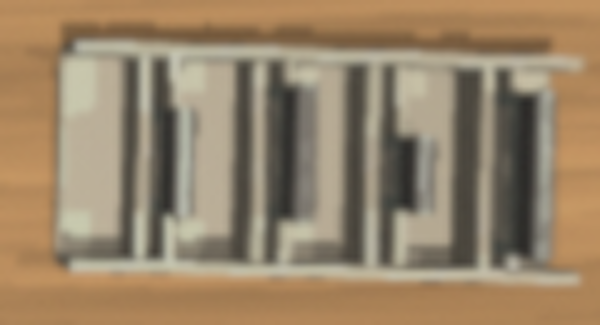

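View pics/cb.png

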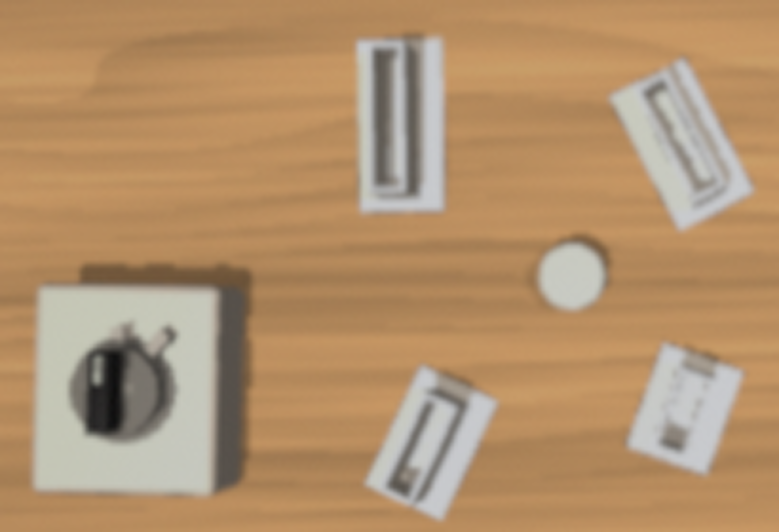

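Four plates are present, and rack yaw is about -3.6°. From left to right the slots hold b, c, a, d. I'll write a planner that turns a waypoint into tool-axis increments.

```bash
cat > plan.py <<'E'
from h import *
import sys
def state():
    s=manip.observe(); r=R.from_quat(s['eef_rot']).as_matrix()
    print('t',round(s['clock'],2),'p',np.round(s['eef_pos'],4),'jaw',round(np.degrees(np.arctan2(r[1,2],r[0,2])),2),'down',np.round(r[:,0],4),'F',np.round(s['wrist_force'],1),'w',round(s['gripper_width'],4),'q',np.round(s['qpos'],2))
    return s,r
def plan(*wps,step=.045,turn=8.0):
    """each waypoint x,y,z,jaw(deg)[,step]; prints suggested rows per waypoint"""
    s,r=state(); p=s['eef_pos'].copy(); f=np.degrees(np.arctan2(r[1,2],r[0,2]))
    # tilt fix
    d=np.cross(r[:,0],[0,0,-1])@r; print('tilt fix deg ry,rz',np.round(np.degrees(d[1:]),2))
    for w in wps:
        st=w[4] if len(w)>4 else step
        q=np.array(w[:3]); n=max(int(np.ceil(max(np.abs(q-p).max()/st,np.linalg.norm(q-p)/.048,abs(w[3]-f)/turn))),1)
        dp=(q-p)/n; df=(w[3]-f)/n
        print('->',w,n,'rows')
        for i in range(n):
            a=np.radians(f+df*i); c,sn=np.cos(a),np.sin(a)
            print('  x %.4f y %.4f z %.4f rx %.2f'%(-dp[2],-sn*dp[0]+c*dp[1],c*dp[0]+sn*dp[1],-df))
        p,f=q,w[3]
E
python3 - <<'E'
from plan import *
plan((.5,.35,.225,86.4),(.498,-.2168,.225,86.4))
E
```

```text
t 0.15 p [0.1524 0.6315 0.2219] jaw 76.43 down [-2.0e-04 -1.2e-03 -1.0e+00] F [-0.   1.  -0.3] w 0.0871 q [-1.43  0.33  0.04  1.47 -0.01  1.34 -0.06]
tilt fix deg ry,rz [-0.07  0.  ]
-> (0.5, 0.35, 0.225, 86.4) 10 rows
  x -0.0003 y -0.0404 z -0.0192 rx -1.00
  x -0.0003 y -0.0401 z -0.0199 rx -1.00
  x -0.0003 y -0.0397 z -0.0206 rx -1.00
  x -0.0003 y -0.0393 z -0.0213 rx -1.00
  x -0.0003 y -0.0390 z -0.0220 rx -1.00
  x -0.0003 y -0.0386 z -0.0226 rx -1.00
  x -0.0003 y -0.0382 z -0.0233 rx -1.00
  x -0.0003 y -0.0378 z -0.0240 rx -1.00
  x -0.0003 y -0.0373 z -0.0246 rx -1.00
  x -0.0003 y -0.0369 z -0.0253 rx -1.00
-> (0.498, -0.2168, 0.225, 86.4) 13 rows
  x -0.0000 y -0.0026 z -0.0435 rx -0.00
  x -0.0000 y -0.0026 z -0.0435 rx -0.00
  x -0.0000 y -0.0026 z -0.0435 rx -0.00
  x -0.0000 y -0.0026 z -0.0435 rx -0.00
  x -0.0000 y -0.0026 z -0.0435 rx -0.00
  x -0.0000 y -0.0026 z -0.0435 rx -0.00
  x -0.0000 y -0.0026 z -0.0435 rx -0.00
  x -0.0000 y -0.0026 z -0.0435 rx -0.00
  x -0.0000 y -0.0026 z -0.0435 rx -0.00
  x -0.0000 y -0.0026 z -0.0435 rx -0.00
  x -0.0000 y -0.0026 z -0.0435 rx -0.00
  x -0.0000 y -0.0026 z -0.0435 rx -0.00
  x -0.0000 y -0.0026 z -0.0435 rx -0.00
```

>>> move_arm(increments=[{"y":-0.04,"z":-0.02,"rx":-1,"claw":0.17},{"y":-0.04,"z":-0.02,"rx":-1,"claw":0.17},{"y":-0.04,"z":-0.021,"rx":-1,"claw":0.17},{"y":-0.039,"z":-0.021,"rx":-1,"claw":0.17},{"y":-0.039,"z":-0.022,"rx":-1,"claw":0.17},{"y":-0.039,"z":-0.023,"rx":-1,"claw":0.17},{"y":-0.038,"z":-0.023,"rx":-1,"claw":0.17},{"y":-0.038,"z":-0.024,"rx":-1,"claw":0.17},{"y":-0.037,"z":-0.025,"rx":-1,"claw":0.17},{"y":-0.037,"z":-0.025,"rx":-1,"claw":0.17}])

```text
$.increments[0]: bad value
```

>>> move_arm(increments=[{"y":-0.0026,"z":-0.0435,"claw":0.17},{"y":-0.0026,"z":-0.0435,"claw":0.17},{"y":-0.0026,"z":-0.0435,"claw":0.17},{"y":-0.0026,"z":-0.0435,"claw":0.17},{"y":-0.0026,"z":-0.0435,"claw":0.17},{"y":-0.0026,"z":-0.0435,"claw":0.17},{"y":-0.0026,"z":-0.0435,"claw":0.17},{"y":-0.0026,"z":-0.0435,"claw":0.17},{"y":-0.0026,"z":-0.0435,"claw":0.17},{"y":-0.0026,"z":-0.0435,"claw":0.17},{"y":-0.0026,"z":-0.0435,"claw":0.17}])

```text
$.increments[0]: bad value
```

```bash
python3 - <<'E'
from plan import *
plan((.498,-.2168,.2,86.4),(.498,-.2168,.072,86.4))
im,d,c=snap('wrist','w1')
E
```

```text
t 0.15 p [0.1524 0.6315 0.2219] jaw 76.43 down [-2.0e-04 -1.2e-03 -1.0e+00] F [-0.   1.  -0.3] w 0.0871 q [-1.43  0.33  0.04  1.47 -0.01  1.34 -0.06]
tilt fix deg ry,rz [-0.07  0.  ]
-> (0.498, -0.2168, 0.2, 86.4) 20 rows
  x 0.0011 y -0.0267 z -0.0372 rx -0.50
  x 0.0011 y -0.0264 z -0.0374 rx -0.50
  x 0.0011 y -0.0261 z -0.0376 rx -0.50
  x 0.0011 y -0.0258 z -0.0379 rx -0.50
  x 0.0011 y -0.0254 z -0.0381 rx -0.50
  x 0.0011 y -0.0251 z -0.0383 rx -0.50
  x 0.0011 y -0.0248 z -0.0385 rx -0.50
  x 0.0011 y -0.0244 z -0.0387 rx -0.50
  x 0.0011 y -0.0241 z -0.0389 rx -0.50
  x 0.0011 y -0.0238 z -0.0392 rx -0.50
  x 0.0011 y -0.0234 z -0.0394 rx -0.50
  x 0.0011 y -0.0231 z -0.0396 rx -0.50
  x 0.0011 y -0.0227 z -0.0398 rx -0.50
  x 0.0011 y -0.0224 z -0.0400 rx -0.50
  x 0.0011 y -0.0220 z -0.0402 rx -0.50
  x 0.0011 y -0.0217 z -0.0403 rx -0.50
  x 0.0011 y -0.0213 z -0.0405 rx -0.50
  x 0.0011 y -0.0210 z -0.0407 rx -0.50
  x 0.0011 y -0.0206 z -0.0409 rx -0.50
  x 0.0011 y -0.0203 z -0.0411 rx -0.50
-> (0.498, -0.2168, 0.072, 86.4) 3 rows
  x 0.0427 y 0.0000 z 0.0000 rx -0.00
  x 0.0427 y 0.0000 z 0.0000 rx -0.00
  x 0.0427 y 0.0000 z 0.0000 rx -0.00
```

View pics/w1.png

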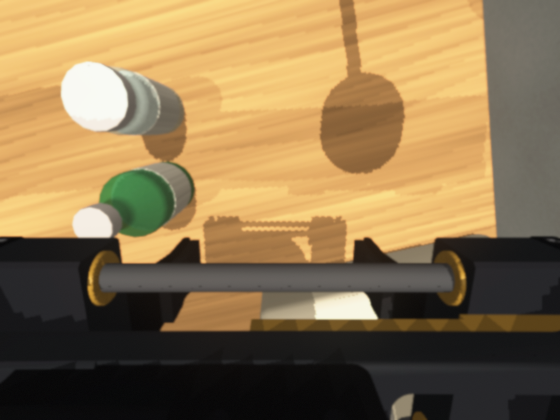

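The call was refused, presumably because every row needs all seven keys. The picture shows the arm still at its start, with bottles at (140,200) clear of the path.

>>> move_arm(increments=[{"x":0,"y":-0.04,"z":-0.02,"rx":-1,"ry":0,"rz":0,"claw":0.17},{"x":0,"y":-0.04,"z":-0.02,"rx":-1,"ry":0,"rz":0,"claw":0.17},{"x":0,"y":-0.04,"z":-0.021,"rx":-1,"ry":0,"rz":0,"claw":0.17},{"x":0,"y":-0.039,"z":-0.021,"rx":-1,"ry":0,"rz":0,"claw":0.17},{"x":0,"y":-0.039,"z":-0.022,"rx":-1,"ry":0,"rz":0,"claw":0.17},{"x":0,"y":-0.039,"z":-0.023,"rx":-1,"ry":0,"rz":0,"claw":0.17},{"x":0,"y":-0.038,"z":-0.023,"rx":-1,"ry":0,"rz":0,"claw":0.17},{"x":0,"y":-0.038,"z":-0.024,"rx":-1,"ry":0,"rz":0,"claw":0.17},{"x":0,"y":-0.037,"z":-0.025,"rx":-1,"ry":0,"rz":0,"claw":0.17},{"x":0,"y":-0.037,"z":-0.025,"rx":-1,"ry":0,"rz":0,"claw":0.17}])

```text
clock: 1.2
eef_pos: [0.5057, 0.3459, 0.2191]
eef_rot: [-0.489, 0.511, 0.491, 0.509]
wrist_force: [0.7, 1.0, 0.1]
gripper_width: 0.0364
```

>>> move_arm(increments=[{"x":0,"y":-0.0026,"z":-0.0435,"rx":0,"ry":0,"rz":0,"claw":0.17},{"x":0,"y":-0.0026,"z":-0.0435,"rx":0,"ry":0,"rz":0,"claw":0.17},{"x":0,"y":-0.0026,"z":-0.0435,"rx":0,"ry":0,"rz":0,"claw":0.17},{"x":0,"y":-0.0026,"z":-0.0435,"rx":0,"ry":0,"rz":0,"claw":0.17},{"x":0,"y":-0.0026,"z":-0.0435,"rx":0,"ry":0,"rz":0,"claw":0.17},{"x":0,"y":-0.0026,"z":-0.0435,"rx":0,"ry":0,"rz":0,"claw":0.17},{"x":0,"y":-0.0026,"z":-0.0435,"rx":0,"ry":0,"rz":0,"claw":0.17},{"x":0,"y":-0.0026,"z":-0.0435,"rx":0,"ry":0,"rz":0,"claw":0.17},{"x":0,"y":-0.0026,"z":-0.0435,"rx":0,"ry":0,"rz":0,"claw":0.17},{"x":0,"y":-0.0026,"z":-0.0435,"rx":0,"ry":0,"rz":0,"claw":0.17},{"x":0,"y":-0.0026,"z":-0.0435,"rx":0,"ry":0,"rz":0,"claw":0.17}])

```text
clock: 2.3
eef_pos: [0.5155, -0.1531, 0.2185]
eef_rot: [-0.489, 0.511, 0.49, 0.509]
wrist_force: [1.5, 0.4, 0.2]
gripper_width: 0.0364
```

```bash
python3 - <<'E'
from plan import *
plan((.498,-.2168,.2,86.4),(.498,-.2168,.072,86.4))
E
```

```text
t 2.3 p [ 0.5155 -0.1531  0.2185] jaw 87.63 down [-0.0025 -0.0013 -1.    ] F [1.5 0.4 0.2] w 0.0364 q [-0.38  0.11  0.64  1.77 -0.07  1.29  1.8 ]
tilt fix deg ry,rz [-0.08 -0.14]
-> (0.498, -0.2168, 0.2, 86.4) 2 rows
  x 0.0092 y 0.0074 z -0.0322 rx 0.62
  x 0.0092 y 0.0071 z -0.0323 rx 0.62
-> (0.498, -0.2168, 0.072, 86.4) 3 rows
  x 0.0427 y 0.0000 z 0.0000 rx -0.00
  x 0.0427 y 0.0000 z 0.0000 rx -0.00
  x 0.0427 y 0.0000 z 0.0000 rx -0.00
```

>>> move_arm(increments=[{"x":0.01,"y":0.008,"z":-0.0322,"rx":0.6,"ry":-0.1,"rz":-0.1,"claw":0.17},{"x":0.01,"y":0.008,"z":-0.032,"rx":0.6,"ry":0,"rz":0,"claw":0.17},{"x":0,"y":0,"z":0,"rx":0,"ry":0,"rz":0,"claw":0.17}])

```text
clock: 2.6
eef_pos: [0.4938, -0.2265, 0.1986]
eef_rot: [-0.482, 0.518, 0.481, 0.517]
wrist_force: [0.0, -0.8, 0.6]
gripper_width: 0.0365
```

```bash
python3 - <<'E'
from plan import *
plan((.497,-.2168,.135,86.4),(.497,-.2168,.072,86.4))
im,d,c=snap('wrist','w2')
P=cloud(c,d);z=P[...,2]
m=((z>.085)&(z<.125)&(d>.05)).astype(np.uint8)
n,l,s,ct=cv2.connectedComponentsWithStats(m)
for i in range(1,n):
    if s[i,4]<60: continue
    q=P[l==i]; r=cv2.minAreaRect(q[:,:2].astype(np.float32)*1000)
    print(s[i,4],np.round(ct[i]),'z',round(q[:,2].mean(),4),'rect',np.round(r[0],1),np.round(r[1],1),round(r[2],1))
E
```

```text
t 2.6 p [ 0.4938 -0.2265  0.1986] jaw 85.86 down [ 8.0e-04 -2.5e-03 -1.0e+00] F [ 0.  -0.8  0.6] w 0.0365 q [-0.29  0.14  0.7   1.79 -0.09  1.24  1.94]
tilt fix deg ry,rz [-0.14  0.05]
-> (0.497, -0.2168, 0.135, 86.4) 2 rows
  x 0.0318 y -0.0012 z 0.0049 rx -0.27
  x 0.0318 y -0.0013 z 0.0049 rx -0.27
-> (0.497, -0.2168, 0.072, 86.4) 2 rows
  x 0.0315 y 0.0000 z 0.0000 rx -0.00
  x 0.0315 y 0.0000 z 0.0000 rx -0.00
1521 [102. 204.] z 0.0984 rect [ 478.4 -382.7] [11.  65.1] 86.6
800 [227. 211.] z 0.1007 rect [ 495.5 -271.6] [10.2 58.3] 86.6
677 [290. 211.] z 0.1022 rect [ 495.5 -215.8] [ 9.9 49.7] 86.7
714 [165. 210.] z 0.0992 rect [ 486.7 -326.9] [10.7 36. ] 87.0
```

View pics/w2.png

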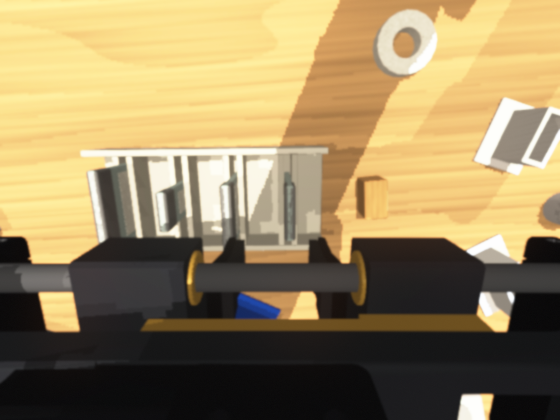

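The wrist view agrees with the top view to about 1 mm, with plate b at (290,211) between the open fingers. I'll centre and descend.

>>> move_arm(increments=[{"x":0.02,"y":-0.001,"z":0.005,"rx":-0.3,"ry":-0.1,"rz":0,"claw":0.17},{"x":0.02,"y":-0.001,"z":0.005,"rx":-0.3,"ry":0,"rz":0,"claw":0.17},{"x":0,"y":0,"z":0,"rx":0,"ry":0,"rz":0,"claw":0.17},{"x":0,"y":0,"z":0,"rx":0,"ry":0,"rz":0,"claw":0.17}])

```text
clock: 3.05
eef_pos: [0.4997, -0.211, 0.1593]
eef_rot: [-0.486, 0.513, 0.485, 0.515]
wrist_force: [-0.3, 0.1, 0.6]
gripper_width: 0.036
```

```bash
python3 - <<'E'
from plan import *
plan((.496,-.2162,.072,86.4))
E
```

```text
t 3.05 p [ 0.4997 -0.211   0.1593] jaw 86.8 down [ 0.0033  0.0015 -1.    ] F [-0.3  0.1  0.6] w 0.036 q [-0.29  0.18  0.69  1.84 -0.12  1.16  1.95]
tilt fix deg ry,rz [0.1  0.19]
-> (0.496, -0.2162, 0.072, 86.4) 2 rows
  x 0.0436 y 0.0017 z -0.0027 rx 0.20
  x 0.0436 y 0.0017 z -0.0027 rx 0.20
```

>>> move_arm(increments=[{"x":0.02,"y":0.0017,"z":-0.0027,"rx":0.2,"ry":0.1,"rz":0.2,"claw":0.17},{"x":0.015,"y":0.0017,"z":-0.0025,"rx":0.1,"ry":0,"rz":0,"claw":0.17},{"x":0.0,"y":0,"z":0,"rx":0,"ry":0,"rz":0,"claw":0.17},{"x":0,"y":0,"z":0,"rx":0,"ry":0,"rz":0,"claw":0.17}])

```text
clock: 3.45
eef_pos: [0.4985, -0.2153, 0.1267]
eef_rot: [-0.486, 0.513, 0.484, 0.515]
wrist_force: [0.8, -0.1, -0.4]
gripper_width: 0.0363
```

```bash
python3 - <<'E'
from plan import *
plan((.496,-.2162,.072,86.4))
E
```

```text
t 3.45 p [ 0.4985 -0.2153  0.1267] jaw 86.64 down [ 4.1e-03 -2.0e-04 -1.0e+00] F [ 0.8 -0.1 -0.4] w 0.0363 q [-0.28  0.21  0.68  1.88 -0.15  1.1   1.98]
tilt fix deg ry,rz [0.   0.23]
-> (0.496, -0.2162, 0.072, 86.4) 2 rows
  x 0.0273 y 0.0012 z -0.0005 rx 0.12
  x 0.0273 y 0.0012 z -0.0006 rx 0.12
```

>>> move_arm(increments=[{"x":0.02,"y":0.001,"z":-0.001,"rx":0.1,"ry":0,"rz":0.2,"claw":0.17},{"x":0.02,"y":0.001,"z":0,"rx":0.1,"ry":0,"rz":0,"claw":0.17},{"x":0.013,"y":0,"z":0,"rx":0,"ry":0,"rz":0,"claw":0.17},{"x":0,"y":0,"z":0,"rx":0,"ry":0,"rz":0,"claw":0.17},{"x":0,"y":0,"z":0,"rx":0,"ry":0,"rz":0,"claw":0.17}])

```text
clock: 3.95
eef_pos: [0.4999, -0.2168, 0.0767]
eef_rot: [-0.486, 0.514, 0.482, 0.517]
wrist_force: [0.2, 0.5, 0.5]
gripper_width: 0.036
```

>>> move_arm(increments=[{"x":0,"y":0,"z":0,"rx":0,"ry":0,"rz":0,"claw":1},{"x":0,"y":0,"z":0,"rx":0,"ry":0,"rz":0,"claw":1},{"x":0,"y":0,"z":0,"rx":0,"ry":0,"rz":0,"claw":1},{"x":0,"y":0,"z":0,"rx":0,"ry":0,"rz":0,"claw":1},{"x":0,"y":0,"z":0,"rx":0,"ry":0,"rz":0,"claw":1}])

```text
clock: 4.45
eef_pos: [0.5016, -0.2169, 0.0794]
eef_rot: [-0.487, 0.513, 0.482, 0.518]
wrist_force: [-0.5, 0.8, -1.4]
gripper_width: 0.0098
```

```bash
python3 - <<'E'
from plan import *
plan((.496,-.2162,.2,86.4))
E
```

```text
t 4.45 p [ 0.5016 -0.2169  0.0794] jaw 86.49 down [ 1.060e-02 -6.000e-04 -9.999e-01] F [-0.5  0.8 -1.4] w 0.0098 q [-0.25  0.28  0.67  1.92 -0.21  1.    2.02]
tilt fix deg ry,rz [0.   0.61]
-> (0.496, -0.2162, 0.2, 86.4) 3 rows
  x -0.0402 y 0.0019 z 0.0001 rx 0.03
  x -0.0402 y 0.0019 z 0.0001 rx 0.03
  x -0.0402 y 0.0019 z 0.0001 rx 0.03
```

>>> move_arm(increments=[{"x":-0.02,"y":0,"z":0,"rx":0,"ry":0,"rz":0.3,"claw":1},{"x":-0.025,"y":0,"z":0,"rx":0,"ry":0,"rz":0.3,"claw":1},{"x":-0.03,"y":0,"z":0,"rx":0,"ry":0,"rz":0,"claw":1},{"x":-0.03,"y":0,"z":0,"rx":0,"ry":0,"rz":0,"claw":1}])

```text
clock: 4.85
eef_pos: [0.4979, -0.2159, 0.1832]
eef_rot: [-0.482, 0.517, 0.487, 0.513]
wrist_force: [-0.4, 0.0, -1.9]
gripper_width: 0.0099
```

```bash
cat >> plan.py <<'E'
def tops(name='top',save=None,lo=.04,hi=.06,box=(140,310,145,300)):
    im,d,c=snap(name,save); P=cloud(c,d); z=P[...,2]
    m=np.zeros(z.shape,np.uint8); u0,u1,v0,v1=box
    m[v0:v1,u0:u1]=((z>lo)&(z<hi)&(d>0))[v0:v1,u0:u1]
    n,l,s,ct=cv2.connectedComponentsWithStats(m)
    for i in range(1,n):
        if s[i,4]<12: continue
        q=P[l==i]; r=cv2.minAreaRect(q[:,:2].astype(np.float32)*1000); w,h=r[1]; a=r[2] if w>h else r[2]+90
        a=(a+90)%180-90
        print(s[i,4],np.round(ct[i]),'ctr',np.round(r[0],1),'LxW',round(max(w,h),1),round(min(w,h),1),'long',round(a,1),'zmax',round(q[:,2].max(),3))
E
python3 - <<'E'
from plan import *
plan((.45,.1,.21,63.3),(.434,.204,.21,63.3))
tops(save='top1')
E
```

```text
t 4.85 p [ 0.4979 -0.2159  0.1832] jaw 86.47 down [-9.7e-03  8.0e-04 -1.0e+00] F [-0.4  0.  -1.9] w 0.0099 q [-0.3   0.16  0.7   1.8  -0.11  1.22  1.94]
tilt fix deg ry,rz [ 0.01 -0.56]
-> (0.45, 0.1, 0.21, 63.3) 8 rows
  x -0.0033 y 0.0084 z 0.0390 rx 2.90
  x -0.0033 y 0.0104 z 0.0386 rx 2.90
  x -0.0033 y 0.0123 z 0.0380 rx 2.90
  x -0.0033 y 0.0142 z 0.0373 rx 2.90
  x -0.0033 y 0.0161 z 0.0366 rx 2.90
  x -0.0033 y 0.0179 z 0.0357 rx 2.90
  x -0.0033 y 0.0197 z 0.0347 rx 2.90
  x -0.0033 y 0.0214 z 0.0337 rx 2.90
-> (0.434, 0.204, 0.21, 63.3) 3 rows
  x -0.0000 y 0.0203 z 0.0286 rx -0.00
  x -0.0000 y 0.0203 z 0.0286 rx -0.00
  x -0.0000 y 0.0203 z 0.0286 rx -0.00
231 [182. 175.] ctr [641.4 220.5] LxW 93.7 25.4 long 0.2 zmax 0.056
149 [258. 180.] ctr [625.4  37.9] LxW 82.3 24.0 long 26.2 zmax 0.055
106 [259. 253.] ctr [452.3  40.1] LxW 54.0 23.8 long -21.5 zmax 0.055
167 [190. 263.] ctr [434.2 204.3] LxW 69.3 25.3 long -26.9 zmax 0.056
```

>>> move_arm(increments=[{"x":-0.004,"y":0.006,"z":0.039,"rx":2.9,"ry":0,"rz":-0.5,"claw":1},{"x":-0.003,"y":0.008,"z":0.038,"rx":2.9,"ry":0,"rz":0,"claw":1},{"x":-0.003,"y":0.01,"z":0.038,"rx":2.9,"ry":0,"rz":0,"claw":1},{"x":-0.003,"y":0.012,"z":0.037,"rx":2.9,"ry":0,"rz":0,"claw":1},{"x":-0.003,"y":0.014,"z":0.037,"rx":2.9,"ry":0,"rz":0,"claw":1},{"x":-0.003,"y":0.016,"z":0.036,"rx":2.9,"ry":0,"rz":0,"claw":1},{"x":-0.003,"y":0.019,"z":0.035,"rx":2.9,"ry":0,"rz":0,"claw":1},{"x":-0.003,"y":0.021,"z":0.034,"rx":2.9,"ry":0,"rz":0,"claw":1},{"x":0,"y":0.02,"z":0.028,"rx":0,"ry":0,"rz":0,"claw":1},{"x":0,"y":0.015,"z":0.02,"rx":0,"ry":0,"rz":0,"claw":1},{"x":0,"y":0.006,"z":0.01,"rx":0,"ry":0,"rz":0,"claw":1}])

```text
clock: 6.0
eef_pos: [0.4586, 0.1775, 0.2146]
eef_rot: [-0.366, 0.603, 0.361, 0.61]
wrist_force: [0.5, -0.0, -1.1]
gripper_width: 0.0098
```

```bash
python3 - <<'E'
from plan import *
plan((.439,.2015,.14,63.2))
E
```

```text
t 6.0 p [0.4586 0.1775 0.2146] jaw 61.85 down [ 0.0128 -0.0017 -0.9999] F [ 0.5 -0.  -1.1] w 0.0098 q [-0.77 -0.    0.3   1.87  0.01  1.26  0.61]
tilt fix deg ry,rz [0.26 0.69]
-> (0.439, 0.2015, 0.14, 63.2) 2 rows
  x 0.0373 y 0.0143 z 0.0060 rx -0.68
  x 0.0373 y 0.0142 z 0.0061 rx -0.68
```

>>> move_arm(increments=[{"x":0.01,"y":0.012,"z":0.006,"rx":-0.7,"ry":0.2,"rz":0.5,"claw":1},{"x":0.015,"y":0.012,"z":0.005,"rx":-0.5,"ry":0,"rz":0,"claw":1},{"x":0.015,"y":0.002,"z":0,"rx":0,"ry":0,"rz":0,"claw":1},{"x":0.015,"y":0,"z":0,"rx":0,"ry":0,"rz":0,"claw":1},{"x":0.003,"y":0,"z":0,"rx":0,"ry":0,"rz":0,"claw":1}])

```text
clock: 6.5
eef_pos: [0.4395, 0.198, 0.1516]
eef_rot: [-0.371, 0.603, 0.369, 0.602]
wrist_force: [-0.2, -0.0, -1.1]
gripper_width: 0.0098
```

```bash
python3 - <<'E'
from plan import *
plan((.439,.2015,.13,63.2))
im,d,c=snap('wrist','w3'); im2,_,_=snap('side','s3')
a=cv2.resize(im2[130:290,90:310],None,fx=2.6,fy=2.6)
cv2.imwrite('pics/c3.png',np.hstack([a[:,:,::-1][:416],])) 
tops()
E
```

```text
t 6.5 p [0.4395 0.198  0.1516] jaw 63.12 down [ 5.0e-04 -2.2e-03 -1.0e+00] F [-0.2 -0.  -1.1] w 0.0098 q [-0.79  0.04  0.28  1.97 -0.01  1.14  0.6 ]
tilt fix deg ry,rz [-0.1   0.08]
-> (0.439, 0.2015, 0.13, 63.2) 1 rows
  x 0.0216 y 0.0020 z 0.0029 rx -0.08
240 [182. 175.] ctr [641.4 220.1] LxW 94.1 25.1 long 0.4 zmax 0.055
152 [258. 180.] ctr [625.6  38. ] LxW 82.7 23.9 long 26.2 zmax 0.056
103 [259. 253.] ctr [452.2  40.1] LxW 54.1 23.8 long -21.5 zmax 0.056
39 [195. 251.] ctr [459.7 191.4] LxW 24.3 11.9 long 64.6 zmax 0.055
```

View pics/w3.png

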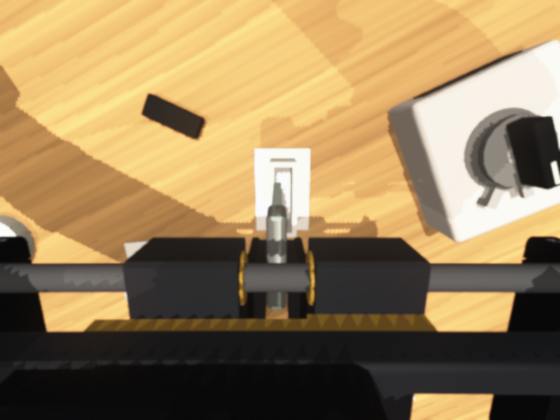

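The picture shows plate b's edge at (277,205) about 3 mm to one side of the trough slot at (283,190). That matches the computed correction. I'll lower it.

>>> move_arm(increments=[{"x":0.01,"y":0.001,"z":0.002,"rx":0,"ry":-0.1,"rz":0.1,"claw":1},{"x":0.012,"y":0.001,"z":0.001,"rx":0,"ry":0,"rz":0,"claw":1},{"x":0.004,"y":0,"z":0,"rx":0,"ry":0,"rz":0,"claw":1},{"x":0,"y":0,"z":0,"rx":0,"ry":0,"rz":0,"claw":1}])

```text
clock: 7.05
eef_pos: [0.4416, 0.2027, 0.1272]
eef_rot: [-0.369, 0.601, 0.37, 0.605]
wrist_force: [0.4, 0.5, -0.4]
gripper_width: 0.0096
```

```bash
python3 - <<'E'
from plan import *
plan((.439,.2015,.0764,63.2))
E
```

```text
t 7.05 p [0.4416 0.2027 0.1272] jaw 63.04 down [ 0.0044  0.0037 -1.    ] F [ 0.4  0.5 -0.4] w 0.0096 q [-0.79  0.07  0.28  1.99 -0.02  1.08  0.6 ]
tilt fix deg ry,rz [0.3  0.13]
-> (0.439, 0.2015, 0.0764, 63.2) 2 rows
  x 0.0254 y 0.0009 z -0.0011 rx -0.08
  x 0.0254 y 0.0009 z -0.0011 rx -0.08
```

>>> move_arm(increments=[{"x":0.01,"y":0.002,"z":-0.002,"rx":0,"ry":0.2,"rz":0.1,"claw":1},{"x":0.012,"y":0,"z":0,"rx":0,"ry":0,"rz":0,"claw":1},{"x":0.01,"y":0,"z":0,"rx":0,"ry":0,"rz":0,"claw":1},{"x":0.006,"y":0,"z":0,"rx":0,"ry":0,"rz":0,"claw":1}])

```text
clock: 7.45
eef_pos: [0.439, 0.202, 0.0866]
eef_rot: [-0.37, 0.602, 0.37, 0.604]
wrist_force: [0.9, 0.1, -0.6]
gripper_width: 0.01
```

```bash
python3 - <<'E'
from plan import *
plan((.439,.2015,.0764,63.2))
E
```

```text
t 7.45 p [0.439  0.202  0.0866] jaw 63.05 down [ 0.002   0.0018 -1.    ] F [ 0.9  0.1 -0.6] w 0.01 q [-0.78  0.11  0.28  2.04 -0.04  0.99  0.61]
tilt fix deg ry,rz [0.14 0.05]
-> (0.439, 0.2015, 0.0764, 63.2) 1 rows
  x 0.0102 y -0.0002 z -0.0005 rx -0.15
```

In the trough with no lateral force. 11 mm remain.

>>> move_arm(increments=[{"x":0.006,"y":0,"z":0,"rx":0,"ry":0.1,"rz":0,"claw":1},{"x":0.004,"y":0,"z":0,"rx":0,"ry":0,"rz":0,"claw":1},{"x":0.002,"y":0,"z":0,"rx":0,"ry":0,"rz":0,"claw":1}])

```text
clock: 7.75
eef_pos: [0.4399, 0.203, 0.0749]
eef_rot: [-0.37, 0.602, 0.37, 0.604]
wrist_force: [-8.4, -1.6, 39.6]
gripper_width: 0.0098
```

>>> move_arm(increments=[{"x":0.002,"y":0,"z":0,"rx":0,"ry":0,"rz":0,"claw":1},{"x":0.002,"y":0,"z":0,"rx":0,"ry":0,"rz":0,"claw":1}])

```text
clock: 7.95
eef_pos: [0.4413, 0.2042, 0.075]
eef_rot: [-0.369, 0.601, 0.37, 0.605]
wrist_force: [-8.6, -3.5, 22.9]
gripper_width: 0.0095
```

Floor contact came at the predicted height. Release and rise.

>>> move_arm(increments=[{"x":-0.001,"y":0,"z":0,"rx":0,"ry":0,"rz":0,"claw":0.3},{"x":0,"y":0,"z":0,"rx":0,"ry":0,"rz":0,"claw":0.17},{"x":0,"y":0,"z":0,"rx":0,"ry":0,"rz":0,"claw":0.17},{"x":-0.02,"y":0,"z":0,"rx":0,"ry":0,"rz":0,"claw":0.17},{"x":-0.04,"y":0,"z":0,"rx":0,"ry":0,"rz":0,"claw":0.17},{"x":-0.045,"y":0,"z":0,"rx":0,"ry":0,"rz":0,"claw":0.17}])

```text
clock: 8.55
eef_pos: [0.4381, 0.2021, 0.1784]
eef_rot: [-0.37, 0.604, 0.37, 0.601]
wrist_force: [0.3, 1.3, 0.4]
gripper_width: 0.0357
```

```bash
python3 - <<'E'
from plan import *
plan((.55,-.05,.2,86.4),(.496,-.273,.2,86.4))
im,d,c=snap('wrist','w4'); print('side');
P=cloud(c,d);z=P[...,2]; m=(z>.085)&(z<.11)&(d>.05)
n,l,s,ct=cv2.connectedComponentsWithStats(m.astype(np.uint8))
for i in range(1,n):
    if s[i,4]>60:
        q=P[l==i]; r=cv2.minAreaRect(q[:,:2].astype(np.float32)*1000);print(ct[i],r,q[:,2].max())
E
```

```text
t 8.55 p [0.4381 0.2021 0.1784] jaw 63.06 down [-0.0042 -0.002  -1.    ] F [0.3 1.3 0.4] w 0.0357 q [-0.8   0.02  0.28  1.93 -0.01  1.2   0.58]
tilt fix deg ry,rz [-0.21 -0.16]
-> (0.55, -0.05, 0.2, 86.4) 6 rows
  x -0.0036 y -0.0357 z -0.0290 rx -3.89
  x -0.0036 y -0.0336 z -0.0314 rx -3.89
  x -0.0036 y -0.0314 z -0.0336 rx -3.89
  x -0.0036 y -0.0291 z -0.0356 rx -3.89
  x -0.0036 y -0.0266 z -0.0375 rx -3.89
  x -0.0036 y -0.0240 z -0.0392 rx -3.89
-> (0.496, -0.273, 0.2, 86.4) 5 rows
  x -0.0000 y 0.0080 z -0.0452 rx -0.00
  x -0.0000 y 0.0080 z -0.0452 rx -0.00
  x -0.0000 y 0.0080 z -0.0452 rx -0.00
  x -0.0000 y 0.0080 z -0.0452 rx -0.00
  x -0.0000 y 0.0080 z -0.0452 rx -0.00
side
[507.17335244 154.04489016] ((474.63299560546875, 386.27227783203125), (15.76798152923584, 50.65678024291992), 87.96812438964844) 0.10430798471250219
[280.85907859 209.68428184] ((434.6238098144531, 206.82452392578125), (10.010212898254395, 49.43293380737305), 60.55652618408203) 0.10114790219582101
```

Plate b stands in trough b, 49 mm long with its top near z 0.1. Next is plate c.

>>> move_arm(increments=[{"x":-0.004,"y":-0.036,"z":-0.029,"rx":-3.9,"ry":-0.2,"rz":-0.2,"claw":0.17},{"x":-0.004,"y":-0.034,"z":-0.031,"rx":-3.9,"ry":0,"rz":0,"claw":0.17},{"x":-0.004,"y":-0.031,"z":-0.034,"rx":-3.9,"ry":0,"rz":0,"claw":0.17},{"x":-0.004,"y":-0.029,"z":-0.036,"rx":-3.9,"ry":0,"rz":0,"claw":0.17},{"x":-0.004,"y":-0.027,"z":-0.038,"rx":-3.9,"ry":0,"rz":0,"claw":0.17},{"x":-0.004,"y":-0.018,"z":-0.039,"rx":-3.9,"ry":0,"rz":0,"claw":0.17},{"x":0,"y":0.004,"z":-0.045,"rx":0,"ry":0,"rz":0,"claw":0.17},{"x":0,"y":0.004,"z":-0.045,"rx":0,"ry":0,"rz":0,"claw":0.17},{"x":0,"y":0.004,"z":-0.045,"rx":0,"ry":0,"rz":0,"claw":0.17},{"x":0,"y":0.004,"z":-0.035,"rx":0,"ry":0,"rz":0,"claw":0.17},{"x":0,"y":0.004,"z":-0.02,"rx":0,"ry":0,"rz":0,"claw":0.17}])

```text
clock: 9.7
eef_pos: [0.5286, -0.2488, 0.2086]
eef_rot: [-0.495, 0.502, 0.489, 0.514]
wrist_force: [0.7, 0.7, 0.2]
gripper_width: 0.0361
```

```bash
python3 - <<'E'
from plan import *
plan((.498,-.273,.14,86.4))
E
```

```text
t 9.7 p [ 0.5286 -0.2488  0.2086] jaw 88.14 down [ 0.0181  0.0065 -0.9998] F [0.7 0.7 0.2] w 0.0361 q [-0.21  0.22  0.68  1.69 -0.16  1.27  2.05]
tilt fix deg ry,rz [0.4  1.03]
-> (0.498, -0.273, 0.14, 86.4) 2 rows
  x 0.0343 y 0.0149 z -0.0126 rx 0.87
  x 0.0343 y 0.0147 z -0.0128 rx 0.87
```

>>> move_arm(increments=[{"x":0.01,"y":0.013,"z":-0.011,"rx":0.9,"ry":0.4,"rz":1,"claw":0.17},{"x":0.01,"y":0.013,"z":-0.01,"rx":0.7,"ry":0,"rz":0,"claw":0.17},{"x":0.012,"y":0,"z":0,"rx":0,"ry":0,"rz":0,"claw":0.17},{"x":0.012,"y":0,"z":0,"rx":0,"ry":0,"rz":0,"claw":0.17}])

```text
clock: 10.1
eef_pos: [0.4991, -0.2719, 0.1607]
eef_rot: [-0.483, 0.518, 0.483, 0.516]
wrist_force: [1.5, 1.2, 0.0]
gripper_width: 0.036
```

```bash
python3 - <<'E'
from plan import *
plan((.498,-.273,.072,86.4))
E
```

```text
t 10.1 p [ 0.4991 -0.2719  0.1607] jaw 86.12 down [-0.0022 -0.0022 -1.    ] F [1.5 1.2 0. ] w 0.036 q [-0.18  0.24  0.7   1.78 -0.16  1.18  2.07]
tilt fix deg ry,rz [-0.14 -0.12]
-> (0.498, -0.273, 0.072, 86.4) 2 rows
  x 0.0443 y 0.0005 z -0.0006 rx -0.14
  x 0.0443 y 0.0005 z -0.0006 rx -0.14
```

>>> move_arm(increments=[{"x":0.02,"y":0.001,"z":-0.001,"rx":-0.2,"ry":-0.1,"rz":0,"claw":0.17},{"x":0.022,"y":0.001,"z":0,"rx":0,"ry":0,"rz":0,"claw":0.17},{"x":0.02,"y":0.001,"z":0,"rx":0,"ry":0,"rz":0,"claw":0.17},{"x":0.016,"y":0.001,"z":0,"rx":0,"ry":0,"rz":0,"claw":0.17},{"x":0.008,"y":0,"z":0,"rx":0,"ry":0,"rz":0,"claw":0.17}])

```text
clock: 10.6
eef_pos: [0.4967, -0.2642, 0.0657]
eef_rot: [-0.484, 0.514, 0.488, 0.512]
wrist_force: [-0.1, -0.2, 0.0]
gripper_width: 0.036
```

>>> move_arm(increments=[{"x":0.001,"y":0.001,"z":0,"rx":0,"ry":0,"rz":0.1,"claw":1},{"x":0.001,"y":0.001,"z":0,"rx":0,"ry":0,"rz":0.1,"claw":1},{"x":0.001,"y":0.0,"z":0,"rx":0,"ry":0,"rz":0.1,"claw":1},{"x":0,"y":0,"z":0,"rx":0,"ry":0,"rz":0.1,"claw":1}])

```text
clock: 11.0
eef_pos: [0.4943, -0.2669, 0.0621]
eef_rot: [-0.484, 0.518, 0.489, 0.509]
wrist_force: [1.4, -19.6, -13.1]
gripper_width: 0.0119
```

```bash
python3 - <<'E'
from plan import *
state()
E
```

```text
t 11.0 p [ 0.4943 -0.2669  0.0621] jaw 86.93 down [-0.0146 -0.0036 -0.9999] F [  1.4 -19.6 -13.1] w 0.0119 q [-0.14  0.36  0.66  1.88 -0.24  1.    2.14]
```

The descent drifted 7 mm in y, so the grasp is off-centre. Open, recentre, regrip.

>>> move_arm(increments=[{"x":-0.002,"y":0,"z":0,"rx":0,"ry":0,"rz":0,"claw":0.17},{"x":-0.003,"y":0,"z":-0.001,"rx":0.2,"ry":-0.1,"rz":-0.4,"claw":0.17},{"x":-0.003,"y":0,"z":-0.002,"rx":0.2,"ry":-0.1,"rz":-0.4,"claw":0.17}])

```text
clock: 11.3
eef_pos: [0.4951, -0.2711, 0.0719]
eef_rot: [-0.486, 0.515, 0.483, 0.515]
wrist_force: [0.9, 0.2, 0.5]
gripper_width: 0.0286
```

```bash
python3 - <<'E'
from plan import *
plan((.498,-.273,.072,86.4))
P=None
im,d,c=snap('wrist','w5'); P=cloud(c,d);z=P[...,2]; m=(z>.085)&(z<.11)&(d>.05)
n,l,s,ct=cv2.connectedComponentsWithStats(m.astype(np.uint8))
for i in range(1,n):
    if s[i,4]>60:
        q=P[l==i]; r=cv2.minAreaRect(q[:,:2].astype(np.float32)*1000);print(np.round(ct[i]),np.round(r[0],1),np.round(r[1],1),round(r[2],1))
E
```

```text
t 11.3 p [ 0.4951 -0.2711  0.0719] jaw 86.47 down [ 0.0024 -0.0023 -1.    ] F [0.9 0.2 0.5] w 0.0286 q [-0.14  0.34  0.66  1.88 -0.24  1.01  2.14]
tilt fix deg ry,rz [-0.12  0.15]
-> (0.498, -0.273, 0.072, 86.4) 1 rows
  x -0.0001 y -0.0030 z -0.0017 rx 0.07
[ 43. 225.] [ 465.8 -381.4] [11.8 40.2] 86.8
[283. 239.] [ 479.4 -267.5] [10.6 26.5] 86.2
[164. 232.] [ 470.3 -324.7] [11.  5.] 56.5
[237. 255.] [ 484.2 -288.9] [13.8  5.5] 49.0
[316. 255.] [ 486.3 -252.6] [ 5.7 13.5] 30.4
[ 62. 311.] [ 507.8 -382.2] [ 8.7 30.5] 88.5
[283. 305.] [ 509.6 -269.1] [10.  19.7] 86.2
```

>>> move_arm(increments=[{"x":0.0005,"y":-0.002,"z":-0.0005,"rx":0,"ry":-0.1,"rz":0.1,"claw":0.4},{"x":0.0005,"y":0,"z":0,"rx":0,"ry":0,"rz":0,"claw":1},{"x":0,"y":0,"z":0,"rx":0,"ry":0,"rz":0,"claw":1},{"x":0,"y":0,"z":0,"rx":0,"ry":0,"rz":0,"claw":1},{"x":0,"y":0,"z":0,"rx":0,"ry":0,"rz":0,"claw":1}])

```text
clock: 11.85
eef_pos: [0.498, -0.2719, 0.0721]
eef_rot: [-0.485, 0.514, 0.484, 0.516]
wrist_force: [0.5, -1.1, 1.7]
gripper_width: 0.0097
```

```bash
python3 - <<'E'
from plan import *
plan((.498,-.273,.072,86.4))
E
```

```text
t 11.85 p [ 0.498  -0.2719  0.0721] jaw 86.46 down [ 3.4e-03  1.0e-04 -1.0e+00] F [ 0.5 -1.1  1.7] w 0.0097 q [-0.13  0.34  0.66  1.87 -0.25  1.01  2.14]
tilt fix deg ry,rz [0.02 0.2 ]
-> (0.498, -0.273, 0.072, 86.4) 1 rows
  x 0.0001 y -0.0001 z -0.0011 rx 0.06
```

>>> move_arm(increments=[{"x":-0.02,"y":0,"z":0,"rx":0,"ry":0,"rz":0.1,"claw":1},{"x":-0.025,"y":0,"z":0,"rx":0,"ry":0,"rz":0,"claw":1},{"x":-0.03,"y":0,"z":0,"rx":0,"ry":0,"rz":0,"claw":1},{"x":-0.03,"y":0,"z":0,"rx":0,"ry":0,"rz":0,"claw":1},{"x":-0.015,"y":0,"z":0,"rx":0,"ry":0,"rz":0,"claw":1}])

```text
clock: 12.35
eef_pos: [0.4951, -0.2702, 0.192]
eef_rot: [-0.482, 0.516, 0.487, 0.514]
wrist_force: [0.2, -0.8, -0.4]
gripper_width: 0.0098
```

```bash
python3 - <<'E'
from plan import *
plan((.6,-.05,.21,116.2),(.6255,.038,.21,116.2))
tops(save='top2')
E
```

```text
t 12.35 p [ 0.4951 -0.2702  0.192 ] jaw 86.47 down [-0.0074  0.0024 -1.    ] F [ 0.2 -0.8 -0.4] w 0.0098 q [-0.19  0.21  0.7   1.74 -0.14  1.25  2.06]
tilt fix deg ry,rz [ 0.11 -0.43]
-> (0.6, -0.05, 0.21, 116.2) 6 rows
  x -0.0030 y -0.0152 z 0.0377 rx -4.96
  x -0.0030 y -0.0184 z 0.0363 rx -4.96
  x -0.0030 y -0.0215 z 0.0345 rx -4.96
  x -0.0030 y -0.0244 z 0.0326 rx -4.96
  x -0.0030 y -0.0271 z 0.0303 rx -4.96
  x -0.0030 y -0.0296 z 0.0279 rx -4.96
-> (0.6255, 0.038, 0.21, 116.2) 2 rows
  x -0.0000 y -0.0309 z 0.0339 rx -0.00
  x -0.0000 y -0.0309 z 0.0339 rx -0.00
229 [182. 176.] ctr [641.7 219.9] LxW 94.5 25.3 long 1.2 zmax 0.056
152 [258. 180.] ctr [625.4  37.9] LxW 82.4 24.0 long 26.3 zmax 0.056
106 [259. 253.] ctr [452.3  40.1] LxW 54.0 23.8 long -21.5 zmax 0.054
135 [192. 262.] ctr [433.5 203.2] LxW 69.6 24.6 long -24.2 zmax 0.06
```

>>> move_arm(increments=[{"x":-0.003,"y":-0.015,"z":0.038,"rx":-5,"ry":0.1,"rz":-0.4,"claw":1},{"x":-0.003,"y":-0.018,"z":0.036,"rx":-5,"ry":0,"rz":0,"claw":1},{"x":-0.003,"y":-0.021,"z":0.034,"rx":-5,"ry":0,"rz":0,"claw":1},{"x":-0.003,"y":-0.024,"z":0.033,"rx":-5,"ry":0,"rz":0,"claw":1},{"x":-0.003,"y":-0.027,"z":0.03,"rx":-5,"ry":0,"rz":0,"claw":1},{"x":-0.003,"y":-0.03,"z":0.028,"rx":-4,"ry":0,"rz":0,"claw":1},{"x":0,"y":-0.028,"z":0.03,"rx":0,"ry":0,"rz":0,"claw":1},{"x":0,"y":-0.015,"z":0.015,"rx":0,"ry":0,"rz":0,"claw":1}])

```text
clock: 13.2
eef_pos: [0.6177, 0.0157, 0.2064]
eef_rot: [-0.599, 0.374, 0.601, 0.373]
wrist_force: [0.2, 0.0, -1.2]
gripper_width: 0.0098
```

```bash
python3 - <<'E'
from plan import *
plan((.6255,.038,.14,116.2))
E
```

```text
t 13.2 p [0.6177 0.0157 0.2064] jaw 116.17 down [-2.8e-03 -1.0e-04 -1.0e+00] F [ 0.2  0.  -1.2] w 0.0098 q [-0.48  0.29  0.47  1.59 -0.14  1.3   2.04]
tilt fix deg ry,rz [ 0.07 -0.14]
-> (0.6255, 0.038, 0.14, 116.2) 2 rows
  x 0.0332 y -0.0084 z 0.0083 rx -0.01
  x 0.0332 y -0.0084 z 0.0083 rx -0.01
```

>>> move_arm(increments=[{"x":0.01,"y":-0.008,"z":0.008,"rx":0,"ry":0,"rz":-0.1,"claw":1},{"x":0.014,"y":-0.006,"z":0.006,"rx":0,"ry":0,"rz":0,"claw":1},{"x":0.014,"y":0,"z":0,"rx":0,"ry":0,"rz":0,"claw":1},{"x":0.014,"y":0,"z":0,"rx":0,"ry":0,"rz":0,"claw":1},{"x":0.003,"y":0,"z":0,"rx":0,"ry":0,"rz":0,"claw":1}])

```text
clock: 13.7
eef_pos: [0.6223, 0.0335, 0.1431]
eef_rot: [-0.599, 0.376, 0.601, 0.372]
wrist_force: [-0.4, -0.2, -0.6]
gripper_width: 0.0096
```

```bash
python3 - <<'E'
from plan import *
plan((.6255,.038,.12,116.2))
im,d,c=snap('wrist','w6'); tops()
E
```

```text
t 13.7 p [0.6223 0.0335 0.1431] jaw 116.11 down [-0.0061 -0.0018 -1.    ] F [-0.4 -0.2 -0.6] w 0.0096 q [-0.49  0.35  0.45  1.65 -0.16  1.18  2.03]
tilt fix deg ry,rz [ 0.06 -0.36]
-> (0.6255, 0.038, 0.12, 116.2) 1 rows
  x 0.0231 y -0.0049 z 0.0026 rx -0.09
234 [182. 176.] ctr [641.4 220.5] LxW 94.0 25.9 long 0.5 zmax 0.055
133 [192. 262.] ctr [433.6 204.2] LxW 69.2 25.2 long -26.0 zmax 0.06
```

View pics/w6.png

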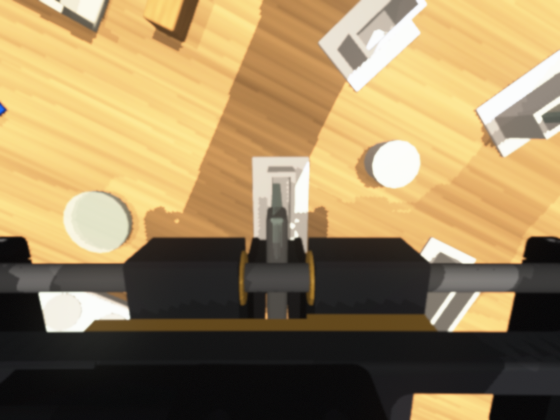

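The picture shows plate c's edge at (277,215) over its trough, with the slot at (283,195), needing a small correction along jaw +z. I'll correct and lower.

>>> move_arm(increments=[{"x":0.007,"y":-0.004,"z":0.002,"rx":0,"ry":0,"rz":-0.3,"claw":1},{"x":0.008,"y":-0.001,"z":0.001,"rx":0,"ry":0,"rz":0,"claw":1},{"x":0.004,"y":0,"z":0,"rx":0,"ry":0,"rz":0,"claw":1},{"x":0.002,"y":0,"z":0,"rx":0,"ry":0,"rz":0,"claw":1}])

```text
clock: 14.2
eef_pos: [0.6277, 0.0373, 0.1242]
eef_rot: [0.601, -0.374, -0.599, -0.376]
wrist_force: [0.1, 0.4, -1.1]
gripper_width: 0.0099
```

```bash
python3 - <<'E'
from plan import *
plan((.6255,.038,.0695,116.2))
E
```

```text
t 14.2 p [0.6277 0.0373 0.1242] jaw 115.96 down [ 0.0044  0.0016 -1.    ] F [ 0.1  0.4 -1.1] w 0.0099 q [-0.48  0.37  0.45  1.66 -0.18  1.14  2.03]
tilt fix deg ry,rz [-0.03  0.26]
-> (0.6255, 0.038, 0.0695, 116.2) 2 rows
  x 0.0274 y 0.0008 z 0.0008 rx -0.12
  x 0.0274 y 0.0008 z 0.0008 rx -0.12
```

>>> move_arm(increments=[{"x":0.01,"y":0.001,"z":0.001,"rx":0,"ry":0,"rz":0.2,"claw":1},{"x":0.012,"y":0,"z":0,"rx":0,"ry":0,"rz":0,"claw":1},{"x":0.01,"y":0,"z":0,"rx":0,"ry":0,"rz":0,"claw":1},{"x":0.006,"y":0,"z":0,"rx":0,"ry":0,"rz":0,"claw":1}])

```text
clock: 14.6
eef_pos: [0.6266, 0.038, 0.0835]
eef_rot: [0.6, -0.374, -0.599, -0.375]
wrist_force: [-0.7, 1.4, -1.3]
gripper_width: 0.01
```

```bash
python3 - <<'E'
from plan import *
plan((.6255,.038,.0695,116.2))
E
```

```text
t 14.6 p [0.6266 0.038  0.0835] jaw 115.98 down [ 1.8e-03  2.0e-04 -1.0e+00] F [-0.7  1.4 -1.3] w 0.01 q [-0.48  0.41  0.44  1.7  -0.2   1.07  2.05]
tilt fix deg ry,rz [-0.04  0.1 ]
-> (0.6255, 0.038, 0.0695, 116.2) 1 rows
  x 0.0140 y 0.0010 z 0.0005 rx -0.22
```

>>> move_arm(increments=[{"x":0.007,"y":0.001,"z":0,"rx":-0.1,"ry":0,"rz":0.1,"claw":1},{"x":0.004,"y":0,"z":0,"rx":0,"ry":0,"rz":0,"claw":1},{"x":0.002,"y":0,"z":0,"rx":0,"ry":0,"rz":0,"claw":1}])

```text
clock: 14.9
eef_pos: [0.625, 0.0374, 0.0681]
eef_rot: [-0.6, 0.375, 0.6, 0.374]
wrist_force: [-5.7, -1.8, 16.0]
gripper_width: 0.0096
```

>>> move_arm(increments=[{"x":0.002,"y":0,"z":0,"rx":0,"ry":0,"rz":0,"claw":1},{"x":0.002,"y":0,"z":0,"rx":0,"ry":0,"rz":0,"claw":1}])

```text
clock: 15.1
eef_pos: [0.6261, 0.0364, 0.0682]
eef_rot: [0.6, -0.375, -0.6, -0.374]
wrist_force: [-9.1, 0.1, 18.8]
gripper_width: 0.0095
```

>>> move_arm(increments=[{"x":-0.001,"y":0,"z":0,"rx":0,"ry":0,"rz":0,"claw":0.3},{"x":0,"y":0,"z":0,"rx":0,"ry":0,"rz":0,"claw":0.17},{"x":0,"y":0,"z":0,"rx":0,"ry":0,"rz":0,"claw":0.17},{"x":-0.02,"y":0,"z":0,"rx":0,"ry":0,"rz":0,"claw":0.17},{"x":-0.04,"y":0,"z":0,"rx":0,"ry":0,"rz":0,"claw":0.17},{"x":-0.045,"y":0,"z":0,"rx":0,"ry":0,"rz":0,"claw":0.17},{"x":-0.015,"y":0,"z":0,"rx":0,"ry":0,"rz":0,"claw":0.17}])

```text
clock: 15.8
eef_pos: [0.625, 0.0363, 0.1911]
eef_rot: [-0.599, 0.376, 0.6, 0.374]
wrist_force: [0.2, -0.4, -0.4]
gripper_width: 0.0361
```

```bash
cat >> plan.py <<'E'
def wr(save,lo=.085,hi=.11):
    im,d,c=snap('wrist',save); P=cloud(c,d);z=P[...,2]; m=(z>lo)&(z<hi)&(d>.05)
    n,l,s,ct=cv2.connectedComponentsWithStats(m.astype(np.uint8))
    for i in range(1,n):
        if s[i,4]>60:
            q=P[l==i]; r=cv2.minAreaRect(q[:,:2].astype(np.float32)*1000);print('wrist',np.round(ct[i]),np.round(r[0],1),np.round(r[1],1),round(r[2],1),'zmax',round(q[:,2].max(),3))
E
python3 - <<'E'
from plan import *
plan((.55,-.1,.2,87),(.487,-.3275,.2,86.4))
wr('w7')
E
```

```text
t 15.8 p [0.625  0.0363 0.1911] jaw 116.03 down [-0.0028 -0.0016 -1.    ] F [ 0.2 -0.4 -0.4] w 0.0361 q [-0.5   0.32  0.46  1.59 -0.15  1.27  2.01]
tilt fix deg ry,rz [-0.01 -0.18]
-> (0.55, -0.1, 0.2, 87) 4 rows
  x -0.0022 y 0.0318 z -0.0224 rx 7.26
  x -0.0022 y 0.0287 z -0.0262 rx 7.26
  x -0.0022 y 0.0252 z -0.0297 rx 7.26
  x -0.0022 y 0.0212 z -0.0326 rx 7.26
-> (0.487, -0.3275, 0.2, 86.4) 6 rows
  x -0.0000 y 0.0085 z -0.0384 rx 0.10
  x -0.0000 y 0.0084 z -0.0384 rx 0.10
  x -0.0000 y 0.0084 z -0.0384 rx 0.10
  x -0.0000 y 0.0083 z -0.0385 rx 0.10
  x -0.0000 y 0.0082 z -0.0385 rx 0.10
  x -0.0000 y 0.0082 z -0.0385 rx 0.10
wrist [549. 109.] [447.4 198.7] [10.2 23. ] 61.5 zmax 0.101
wrist [276. 212.] [625.8  35.7] [63.6  9.6] 26.2 zmax 0.101
```

Plate c is seated. Next is plate a.

>>> move_arm(increments=[{"x":-0.002,"y":0.032,"z":-0.022,"rx":7,"ry":0,"rz":-0.2,"claw":0.17},{"x":-0.002,"y":0.029,"z":-0.026,"rx":7,"ry":0,"rz":0,"claw":0.17},{"x":-0.002,"y":0.025,"z":-0.03,"rx":7,"ry":0,"rz":0,"claw":0.17},{"x":-0.002,"y":0.021,"z":-0.033,"rx":7,"ry":0,"rz":0,"claw":0.17},{"x":0,"y":0.008,"z":-0.038,"rx":0.5,"ry":0,"rz":0,"claw":0.17},{"x":0,"y":0.008,"z":-0.038,"rx":0,"ry":0,"rz":0,"claw":0.17},{"x":0,"y":0.008,"z":-0.038,"rx":0,"ry":0,"rz":0,"claw":0.17},{"x":0,"y":0.008,"z":-0.038,"rx":0,"ry":0,"rz":0,"claw":0.17},{"x":0,"y":0.008,"z":-0.03,"rx":0,"ry":0,"rz":0,"claw":0.17},{"x":0,"y":0.004,"z":-0.015,"rx":0,"ry":0,"rz":0,"claw":0.17}])

```text
clock: 16.85
eef_pos: [0.4919, -0.3015, 0.1964]
eef_rot: [-0.486, 0.512, 0.486, 0.515]
wrist_force: [-0.4, -0.3, 0.3]
gripper_width: 0.0361
```

```bash
python3 - <<'E'
from plan import *
plan((.487,-.3275,.14,86.4))
E
```

```text
t 16.85 p [ 0.4919 -0.3015  0.1964] jaw 86.85 down [ 0.004   0.0022 -1.    ] F [-0.4 -0.3  0.3] w 0.0361 q [-0.15  0.23  0.74  1.72 -0.17  1.25  2.14]
tilt fix deg ry,rz [0.14 0.22]
-> (0.487, -0.3275, 0.14, 86.4) 2 rows
  x 0.0282 y 0.0017 z -0.0131 rx 0.23
  x 0.0282 y 0.0017 z -0.0131 rx 0.23
```

>>> move_arm(increments=[{"x":0.01,"y":0.002,"z":-0.012,"rx":0.2,"ry":0.1,"rz":0.2,"claw":0.17},{"x":0.01,"y":0.001,"z":-0.01,"rx":0.2,"ry":0,"rz":0,"claw":0.17},{"x":0.01,"y":0,"z":-0.001,"rx":0,"ry":0,"rz":0,"claw":0.17},{"x":0.01,"y":0,"z":0,"rx":0,"ry":0,"rz":0,"claw":0.17}])

```text
clock: 17.25
eef_pos: [0.4868, -0.3268, 0.1525]
eef_rot: [-0.483, 0.516, 0.484, 0.516]
wrist_force: [0.9, 0.6, 0.1]
gripper_width: 0.0358
```

```bash
python3 - <<'E'
from plan import *
plan((.487,-.3275,.072,86.4))
E
```

```text
t 17.25 p [ 0.4868 -0.3268  0.1525] jaw 86.28 down [-1.e-04  1.e-04 -1.e+00] F [0.9 0.6 0.1] w 0.0358 q [-0.09  0.3   0.73  1.74 -0.22  1.18  2.21]
tilt fix deg ry,rz [ 0.01 -0.01]
-> (0.487, -0.3275, 0.072, 86.4) 2 rows
  x 0.0403 y -0.0001 z -0.0003 rx -0.06
  x 0.0403 y -0.0001 z -0.0003 rx -0.06
```

>>> move_arm(increments=[{"x":0.012,"y":0,"z":0,"rx":0,"ry":0,"rz":0,"claw":0.17},{"x":0.014,"y":0,"z":0,"rx":0,"ry":0,"rz":0,"claw":0.17},{"x":0.01,"y":0,"z":0,"rx":0,"ry":0,"rz":0,"claw":0.17}])

```text
clock: 17.55
eef_pos: [0.4877, -0.3237, 0.1121]
eef_rot: [-0.484, 0.515, 0.485, 0.515]
wrist_force: [0.2, 0.1, 0.1]
gripper_width: 0.0363
```

```bash
python3 - <<'E'
from plan import *
plan((.487,-.3275,.072,86.4))
E
```

```text
t 17.55 p [ 0.4877 -0.3237  0.1121] jaw 86.49 down [-0.0015  0.0017 -1.    ] F [0.2 0.1 0.1] w 0.0363 q [-0.08  0.34  0.72  1.79 -0.25  1.11  2.23]
tilt fix deg ry,rz [ 0.09 -0.09]
-> (0.487, -0.3275, 0.072, 86.4) 1 rows
  x 0.0401 y 0.0005 z -0.0038 rx 0.09
```

>>> move_arm(increments=[{"x":0.012,"y":0,"z":-0.003,"rx":0,"ry":0.1,"rz":-0.1,"claw":0.17},{"x":0.013,"y":0,"z":-0.002,"rx":0,"ry":0,"rz":0,"claw":0.17},{"x":0.008,"y":0,"z":0,"rx":0,"ry":0,"rz":0,"claw":0.17},{"x":0.001,"y":0,"z":0,"rx":0,"ry":0,"rz":0,"claw":0.17}])

```text
clock: 17.95
eef_pos: [0.4869, -0.3277, 0.073]
eef_rot: [-0.484, 0.515, 0.486, 0.514]
wrist_force: [-0.1, -0.9, -1.0]
gripper_width: 0.0361
```

```bash
python3 - <<'E'
from plan import *
plan((.487,-.3275,.072,86.4))
E
```

```text
t 17.95 p [ 0.4869 -0.3277  0.073 ] jaw 86.58 down [-2.1e-03  9.0e-04 -1.0e+00] F [-0.1 -0.9 -1. ] w 0.0361 q [-0.05  0.4   0.7   1.82 -0.29  1.04  2.27]
tilt fix deg ry,rz [ 0.04 -0.12]
-> (0.487, -0.3275, 0.072, 86.4) 1 rows
  x 0.0010 y -0.0001 z 0.0002 rx 0.18
```

>>> move_arm(increments=[{"x":0,"y":0,"z":0,"rx":0.1,"ry":0,"rz":0,"claw":1},{"x":0,"y":0,"z":0,"rx":0,"ry":0,"rz":0,"claw":1},{"x":0,"y":0,"z":0,"rx":0,"ry":0,"rz":0,"claw":1},{"x":0,"y":0,"z":0,"rx":0,"ry":0,"rz":0,"claw":1},{"x":0,"y":0,"z":0,"rx":0,"ry":0,"rz":0,"claw":1}])

```text
clock: 18.45
eef_pos: [0.4877, -0.3283, 0.0745]
eef_rot: [-0.484, 0.515, 0.484, 0.515]
wrist_force: [0.9, 1.1, -0.2]
gripper_width: 0.0096
```

```bash
python3 - <<'E'
from plan import *
state()
E
```

```text
t 18.45 p [ 0.4877 -0.3283  0.0745] jaw 86.45 down [ 0.e+00  1.e-04 -1.e+00] F [ 0.9  1.1 -0.2] w 0.0096 q [-0.05  0.39  0.7   1.82 -0.29  1.04  2.27]
```

>>> move_arm(increments=[{"x":-0.02,"y":0,"z":0,"rx":0,"ry":0,"rz":0,"claw":1},{"x":-0.025,"y":0,"z":0,"rx":0,"ry":0,"rz":0,"claw":1},{"x":-0.03,"y":0,"z":0,"rx":0,"ry":0,"rz":0,"claw":1},{"x":-0.03,"y":0,"z":0,"rx":0,"ry":0,"rz":0,"claw":1},{"x":-0.02,"y":0,"z":0,"rx":0,"ry":0,"rz":0,"claw":1}])

```text
clock: 18.95
eef_pos: [0.4857, -0.327, 0.201]
eef_rot: [-0.482, 0.516, 0.486, 0.514]
wrist_force: [0.6, 0.0, -0.5]
gripper_width: 0.0098
```

```bash
python3 - <<'E'
from plan import *
plan((.4525,.04,.21,68.5))
tops(save='top3')
E
```

```text
t 18.95 p [ 0.4857 -0.327   0.201 ] jaw 86.44 down [-0.0057  0.0023 -1.    ] F [ 0.6  0.  -0.5] w 0.0098 q [-0.11  0.26  0.75  1.68 -0.18  1.28  2.19]
tilt fix deg ry,rz [ 0.11 -0.33]
-> (0.4525, 0.04, 0.21, 68.5) 9 rows
  x -0.0010 y 0.0062 z 0.0405 rx 1.99
  x -0.0010 y 0.0076 z 0.0402 rx 1.99
  x -0.0010 y 0.0090 z 0.0399 rx 1.99
  x -0.0010 y 0.0104 z 0.0396 rx 1.99
  x -0.0010 y 0.0118 z 0.0392 rx 1.99
  x -0.0010 y 0.0131 z 0.0388 rx 1.99
  x -0.0010 y 0.0145 z 0.0383 rx 1.99
  x -0.0010 y 0.0158 z 0.0378 rx 1.99
  x -0.0010 y 0.0171 z 0.0372 rx 1.99
233 [182. 176.] ctr [641.5 220.3] LxW 94.1 26.2 long 0.4 zmax 0.056
122 [258. 181.] ctr [625.5  38. ] LxW 82.6 24.0 long 26.4 zmax 0.055
106 [259. 253.] ctr [452.3  40.1] LxW 53.9 23.9 long -21.3 zmax 0.055
107 [193. 262.] ctr [433.3 203.3] LxW 69.7 24.1 long -24.8 zmax 0.056
29 [191. 262.] ctr [434.6 201.6] LxW 49.8 5.4 long -23.7 zmax 0.06
```

>>> move_arm(increments=[{"x":-0.001,"y":0.006,"z":0.04,"rx":2,"ry":0.1,"rz":-0.3,"claw":1},{"x":-0.001,"y":0.007,"z":0.04,"rx":2,"ry":0,"rz":0,"claw":1},{"x":-0.001,"y":0.009,"z":0.04,"rx":2,"ry":0,"rz":0,"claw":1},{"x":-0.001,"y":0.01,"z":0.04,"rx":2,"ry":0,"rz":0,"claw":1},{"x":-0.001,"y":0.012,"z":0.039,"rx":2,"ry":0,"rz":0,"claw":1},{"x":-0.001,"y":0.013,"z":0.039,"rx":2,"ry":0,"rz":0,"claw":1},{"x":-0.001,"y":0.014,"z":0.038,"rx":2,"ry":0,"rz":0,"claw":1},{"x":-0.001,"y":0.016,"z":0.038,"rx":2,"ry":0,"rz":0,"claw":1},{"x":0,"y":0.012,"z":0.025,"rx":1,"ry":0,"rz":0,"claw":1},{"x":0,"y":0.005,"z":0.01,"rx":0,"ry":0,"rz":0,"claw":1}])

```text
clock: 20.0
eef_pos: [0.4554, 0.046, 0.2128]
eef_rot: [-0.4, 0.582, 0.394, 0.588]
wrist_force: [0.3, -1.0, -0.6]
gripper_width: 0.0101
```

```bash
python3 - <<'E'
from plan import *
plan((.4523,.04,.14,68.5))
E
```

```text
t 20.0 p [0.4554 0.046  0.2128] jaw 68.36 down [ 0.0109 -0.0032 -0.9999] F [ 0.3 -1.  -0.6] w 0.0101 q [-0.62 -0.09  0.4   1.95  0.04  1.26  0.96]
tilt fix deg ry,rz [0.06 0.65]
-> (0.4523, 0.04, 0.14, 68.5) 2 rows
  x 0.0364 y 0.0003 z -0.0034 rx -0.07
  x 0.0364 y 0.0003 z -0.0034 rx -0.07
```

>>> move_arm(increments=[{"x":0.01,"y":0.0,"z":-0.004,"rx":-0.1,"ry":0,"rz":0.6,"claw":1},{"x":0.014,"y":0,"z":-0.003,"rx":0,"ry":0,"rz":0,"claw":1},{"x":0.014,"y":0,"z":0,"rx":0,"ry":0,"rz":0,"claw":1},{"x":0.014,"y":0,"z":0,"rx":0,"ry":0,"rz":0,"claw":1},{"x":0.008,"y":0,"z":0,"rx":0,"ry":0,"rz":0,"claw":1}])

```text
clock: 20.5
eef_pos: [0.4536, 0.0335, 0.1496]
eef_rot: [-0.398, 0.584, 0.397, 0.585]
wrist_force: [-0.9, 0.1, -0.9]
gripper_width: 0.0098
```

```bash
python3 - <<'E'
from plan import *
plan((.4525,.04,.12,68.6))
im,d,c=snap('wrist','w8'); tops()
E
```

```text
t 20.5 p [0.4536 0.0335 0.1496] jaw 68.4 down [ 1.1e-03  5.0e-04 -1.0e+00] F [-0.9  0.1 -0.9] w 0.0098 q [-0.6  -0.03  0.43  2.03  0.01  1.13  1.01]
tilt fix deg ry,rz [0.05 0.05]
-> (0.4525, 0.04, 0.12, 68.6) 1 rows
  x 0.0296 y 0.0034 z 0.0056 rx -0.20
235 [182. 175.] ctr [641.3 220.4] LxW 93.9 25.6 long 0.2 zmax 0.055
122 [258. 181.] ctr [625.2  37.8] LxW 82.1 23.9 long 26.2 zmax 0.055
106 [193. 262.] ctr [433.7 203.7] LxW 69.7 24.3 long -25.6 zmax 0.055
25 [191. 261.] ctr [435.5 201.1] LxW 47.5 5.4 long -22.8 zmax 0.059
```

View pics/w8.png

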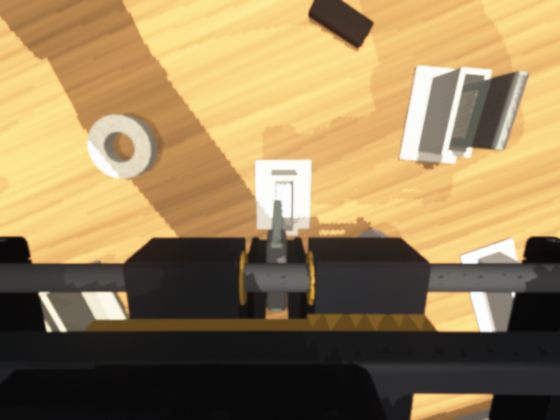

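The picture shows trough a's slot at (284,200), plate a at column 277, and plate b standing at (495,110). I'll correct and lower.

>>> move_arm(increments=[{"x":0.007,"y":0.002,"z":0.004,"rx":-0.1,"ry":0,"rz":0,"claw":1},{"x":0.008,"y":0.001,"z":0.002,"rx":0,"ry":0,"rz":0,"claw":1},{"x":0.006,"y":0,"z":0,"rx":0,"ry":0,"rz":0,"claw":1},{"x":0.003,"y":0,"z":0,"rx":0,"ry":0,"rz":0,"claw":1}])

```text
clock: 21.0
eef_pos: [0.4539, 0.0403, 0.1253]
eef_rot: [-0.398, 0.584, 0.398, 0.586]
wrist_force: [0.2, -0.3, -0.9]
gripper_width: 0.0098
```

```bash
python3 - <<'E'
from plan import *
plan((.4525,.04,.072,68.6))
E
```

```text
t 21.0 p [0.4539 0.0403 0.1253] jaw 68.46 down [ 2.6e-03  9.0e-04 -1.0e+00] F [ 0.2 -0.3 -0.9] w 0.0098 q [-0.61 -0.    0.42  2.06 -0.    1.08  1.01]
tilt fix deg ry,rz [0.1  0.12]
-> (0.4525, 0.04, 0.072, 68.6) 2 rows
  x 0.0267 y 0.0006 z -0.0004 rx -0.07
  x 0.0267 y 0.0006 z -0.0004 rx -0.07
```

>>> move_arm(increments=[{"x":0.01,"y":0.001,"z":-0.0005,"rx":0,"ry":0.1,"rz":0.1,"claw":1},{"x":0.012,"y":0,"z":0,"rx":0,"ry":0,"rz":0,"claw":1},{"x":0.01,"y":0,"z":0,"rx":0,"ry":0,"rz":0,"claw":1},{"x":0.006,"y":0,"z":0,"rx":0,"ry":0,"rz":0,"claw":1}])

```text
clock: 21.4
eef_pos: [0.453, 0.0405, 0.0844]
eef_rot: [-0.398, 0.584, 0.398, 0.585]
wrist_force: [0.3, 0.1, -0.9]
gripper_width: 0.0095
```

```bash
python3 - <<'E'
from plan import *
plan((.4525,.04,.0715,68.6))
E
```

```text
t 21.4 p [0.453  0.0405 0.0844] jaw 68.5 down [ 1.e-03  1.e-04 -1.e+00] F [ 0.3  0.1 -0.9] w 0.0095 q [-0.6   0.06  0.43  2.11 -0.03  0.99  1.04]
tilt fix deg ry,rz [0.03 0.05]
-> (0.4525, 0.04, 0.0715, 68.6) 1 rows
  x 0.0129 y 0.0003 z -0.0006 rx -0.10
```

>>> move_arm(increments=[{"x":0.006,"y":0,"z":0,"rx":0,"ry":0,"rz":0,"claw":1},{"x":0.004,"y":0,"z":0,"rx":0,"ry":0,"rz":0,"claw":1},{"x":0.002,"y":0,"z":0,"rx":0,"ry":0,"rz":0,"claw":1}])

```text
clock: 21.7
eef_pos: [0.4524, 0.0402, 0.0704]
eef_rot: [-0.398, 0.585, 0.398, 0.584]
wrist_force: [-0.4, -0.3, -0.6]
gripper_width: 0.0097
```

>>> move_arm(increments=[{"x":0.002,"y":0,"z":0,"rx":0,"ry":0,"rz":0,"claw":1},{"x":0.002,"y":0,"z":0,"rx":0,"ry":0,"rz":0,"claw":1}])

```text
clock: 21.9
eef_pos: [0.4551, 0.0412, 0.0698]
eef_rot: [-0.398, 0.583, 0.398, 0.586]
wrist_force: [-6.9, -0.3, 27.8]
gripper_width: 0.0102
```

Floor reached. Release and rise.

>>> move_arm(increments=[{"x":-0.001,"y":0,"z":0,"rx":0,"ry":0,"rz":0,"claw":0.3},{"x":0,"y":0,"z":0,"rx":0,"ry":0,"rz":0,"claw":0.17},{"x":0,"y":0,"z":0,"rx":0,"ry":0,"rz":0,"claw":0.17},{"x":-0.02,"y":0,"z":0,"rx":0,"ry":0,"rz":0,"claw":0.17},{"x":-0.04,"y":0,"z":0,"rx":0,"ry":0,"rz":0,"claw":0.17},{"x":-0.045,"y":0,"z":0,"rx":0,"ry":0,"rz":0,"claw":0.17},{"x":-0.015,"y":0,"z":0,"rx":0,"ry":0,"rz":0,"claw":0.17}])

```text
clock: 22.6
eef_pos: [0.4533, 0.0404, 0.1931]
eef_rot: [-0.398, 0.585, 0.398, 0.585]
wrist_force: [1.2, 0.5, -0.2]
gripper_width: 0.036
```

```bash
python3 - <<'E'
from plan import *
plan((.485,-.3835,.2,86.4))
wr('w9')
E
```

```text
t 22.6 p [0.4533 0.0404 0.1931] jaw 68.46 down [-1.e-04 -0.e+00 -1.e+00] F [ 1.2  0.5 -0.2] w 0.036 q [-0.62 -0.07  0.42  1.97  0.03  1.23  0.98]
tilt fix deg ry,rz [-0. -0.]
-> (0.485, -0.3835, 0.2, 86.4) 10 rows
  x -0.0007 y -0.0185 z -0.0383 rx -1.79
  x -0.0007 y -0.0173 z -0.0388 rx -1.79
  x -0.0007 y -0.0161 z -0.0393 rx -1.79
  x -0.0007 y -0.0148 z -0.0398 rx -1.79
  x -0.0007 y -0.0136 z -0.0403 rx -1.79
  x -0.0007 y -0.0123 z -0.0407 rx -1.79
  x -0.0007 y -0.0110 z -0.0410 rx -1.79
  x -0.0007 y -0.0097 z -0.0414 rx -1.79
  x -0.0007 y -0.0084 z -0.0417 rx -1.79
  x -0.0007 y -0.0071 z -0.0419 rx -1.79
wrist [457. 118.] [434.9 206. ] [12.1 50.2] 61.9 zmax 0.101
wrist [282. 211.] [454.7  44. ] [ 9.8 35.4] 68.4 zmax 0.101
```

Plate a is in. Last is plate d.

>>> move_arm(increments=[{"x":-0.001,"y":-0.018,"z":-0.038,"rx":-1.8,"ry":0,"rz":0,"claw":0.17},{"x":-0.001,"y":-0.017,"z":-0.039,"rx":-1.8,"ry":0,"rz":0,"claw":0.17},{"x":-0.001,"y":-0.016,"z":-0.039,"rx":-1.8,"ry":0,"rz":0,"claw":0.17},{"x":-0.001,"y":-0.015,"z":-0.04,"rx":-1.8,"ry":0,"rz":0,"claw":0.17},{"x":-0.001,"y":-0.012,"z":-0.04,"rx":-1.8,"ry":0,"rz":0,"claw":0.17},{"x":-0.001,"y":-0.01,"z":-0.041,"rx":-1.8,"ry":0,"rz":0,"claw":0.17},{"x":0,"y":-0.008,"z":-0.041,"rx":-1.8,"ry":0,"rz":0,"claw":0.17},{"x":0,"y":-0.005,"z":-0.041,"rx":-1.8,"ry":0,"rz":0,"claw":0.17},{"x":0,"y":-0.003,"z":-0.04,"rx":-1.8,"ry":0,"rz":0,"claw":0.17},{"x":0,"y":0,"z":-0.025,"rx":-1,"ry":0,"rz":0,"claw":0.17},{"x":0,"y":0,"z":-0.01,"rx":0,"ry":0,"rz":0,"claw":0.17}])

```text
clock: 23.75
eef_pos: [0.4656, -0.3827, 0.1957]
eef_rot: [-0.487, 0.513, 0.486, 0.513]
wrist_force: [-0.1, 0.2, -0.2]
gripper_width: 0.036
```

```bash
python3 - <<'E'
from plan import *
plan((.485,-.3835,.14,86.4))
wr('w10')
E
```

```text
t 23.75 p [ 0.4656 -0.3827  0.1957] jaw 86.98 down [ 1.2e-03 -3.0e-04 -1.0e+00] F [-0.1  0.2 -0.2] w 0.036 q [-0.05  0.32  0.82  1.66 -0.24  1.27  2.34]
tilt fix deg ry,rz [-0.01  0.07]
-> (0.485, -0.3835, 0.14, 86.4) 2 rows
  x 0.0278 y -0.0097 z 0.0001 rx 0.29
  x 0.0278 y -0.0097 z 0.0002 rx 0.29
wrist [277. 225.] [ 478.7 -382.9] [ 9.8 66. ] 86.8 zmax 0.105
```

>>> move_arm(increments=[{"x":0.01,"y":-0.009,"z":-0.001,"rx":0.3,"ry":0,"rz":0,"claw":0.17},{"x":0.012,"y":-0.008,"z":0,"rx":0.2,"ry":0,"rz":0,"claw":0.17},{"x":0.012,"y":0,"z":-0.001,"rx":0,"ry":0,"rz":0,"claw":0.17},{"x":0.012,"y":0,"z":0,"rx":0,"ry":0,"rz":0,"claw":0.17},{"x":0.012,"y":0,"z":0,"rx":0,"ry":0,"rz":0,"claw":0.17}])

```text
clock: 24.3
eef_pos: [0.4845, -0.382, 0.1339]
eef_rot: [-0.484, 0.514, 0.484, 0.516]
wrist_force: [-0.4, -0.6, -0.3]
gripper_width: 0.0359
```

```bash
python3 - <<'E'
from plan import *
plan((.485,-.3834,.072,86.4))
E
```

```text
t 24.3 p [ 0.4845 -0.382   0.1339] jaw 86.49 down [ 0.0017  0.0015 -1.    ] F [-0.4 -0.6 -0.3] w 0.0359 q [-0.02  0.41  0.79  1.69 -0.31  1.17  2.36]
tilt fix deg ry,rz [0.09 0.09]
-> (0.485, -0.3834, 0.072, 86.4) 2 rows
  x 0.0310 y -0.0003 z -0.0007 rx 0.05
  x 0.0310 y -0.0003 z -0.0007 rx 0.05
```

>>> move_arm(increments=[{"x":0.012,"y":0,"z":-0.0015,"rx":0,"ry":0.1,"rz":0.1,"claw":0.17},{"x":0.012,"y":0,"z":-0.001,"rx":0,"ry":0,"rz":0,"claw":0.17},{"x":0.008,"y":0,"z":-0.001,"rx":0,"ry":0,"rz":0,"claw":0.17}])

```text
clock: 24.6
eef_pos: [0.4837, -0.3842, 0.0981]
eef_rot: [-0.484, 0.515, 0.485, 0.515]
wrist_force: [-0.2, -0.3, -0.0]
gripper_width: 0.0361
```

```bash
python3 - <<'E'
from plan import *
plan((.485,-.3834,.073,86.4))
E
```

```text
t 24.6 p [ 0.4837 -0.3842  0.0981] jaw 86.55 down [-0.0015  0.0011 -1.    ] F [-0.2 -0.3 -0. ] w 0.0361 q [ 0.    0.45  0.77  1.72 -0.34  1.11  2.39]
tilt fix deg ry,rz [ 0.06 -0.09]
-> (0.485, -0.3834, 0.073, 86.4) 1 rows
  x 0.0251 y -0.0013 z 0.0009 rx 0.15
```

>>> move_arm(increments=[{"x":0.012,"y":-0.001,"z":0,"rx":0.1,"ry":0,"rz":-0.1,"claw":0.17},{"x":0.009,"y":0,"z":0,"rx":0,"ry":0,"rz":0,"claw":0.17},{"x":0.002,"y":0,"z":0,"rx":0,"ry":0,"rz":0,"claw":0.17}])

```text
clock: 24.9
eef_pos: [0.4841, -0.3844, 0.0722]
eef_rot: [-0.484, 0.515, 0.485, 0.516]
wrist_force: [0.1, 2.0, -0.7]
gripper_width: 0.0359
```

```bash
python3 - <<'E'
from plan import *
plan((.485,-.3834,.073,86.4))
E
```

```text
t 24.9 p [ 0.4841 -0.3844  0.0722] jaw 86.39 down [-7.0e-04  1.3e-03 -1.0e+00] F [ 0.1  2.  -0.7] w 0.0359 q [ 0.02  0.48  0.75  1.74 -0.37  1.07  2.4 ]
tilt fix deg ry,rz [ 0.07 -0.04]
-> (0.485, -0.3834, 0.073, 86.4) 1 rows
  x -0.0008 y -0.0009 z 0.0011 rx -0.01
```

>>> move_arm(increments=[{"x":0,"y":0,"z":0.0005,"rx":0,"ry":0,"rz":0,"claw":1},{"x":0,"y":0,"z":0,"rx":0,"ry":0,"rz":0,"claw":1},{"x":0,"y":0,"z":0,"rx":0,"ry":0,"rz":0,"claw":1},{"x":0,"y":0,"z":0,"rx":0,"ry":0,"rz":0,"claw":1},{"x":0,"y":0,"z":0,"rx":0,"ry":0,"rz":0,"claw":1}])

```text
clock: 25.4
eef_pos: [0.4846, -0.3842, 0.0731]
eef_rot: [-0.484, 0.515, 0.484, 0.516]
wrist_force: [0.1, -0.1, -1.5]
gripper_width: 0.0097
```

```bash
python3 - <<'E'
from plan import *
state()
E
```

```text
t 25.4 p [ 0.4846 -0.3842  0.0731] jaw 86.39 down [ 5.e-04  9.e-04 -1.e+00] F [ 0.1 -0.1 -1.5] w 0.0097 q [ 0.01  0.48  0.75  1.74 -0.37  1.07  2.4 ]
```

>>> move_arm(increments=[{"x":-0.02,"y":0,"z":0,"rx":0,"ry":0,"rz":0,"claw":1},{"x":-0.025,"y":0,"z":0,"rx":0,"ry":0,"rz":0,"claw":1},{"x":-0.03,"y":0,"z":0,"rx":0,"ry":0,"rz":0,"claw":1},{"x":-0.03,"y":0,"z":0,"rx":0,"ry":0,"rz":0,"claw":1},{"x":-0.025,"y":0,"z":0,"rx":0,"ry":0,"rz":0,"claw":1}])

```text
clock: 25.9
eef_pos: [0.4825, -0.3826, 0.2038]
eef_rot: [-0.481, 0.516, 0.487, 0.515]
wrist_force: [1.3, -0.2, -0.4]
gripper_width: 0.0098
```

```bash
python3 - <<'E'
from plan import *
plan((.55,-.05,.215,88),(.6415,.2203,.215,90.2))
tops(save='top4')
E
```

```text
t 25.9 p [ 0.4825 -0.3826  0.2038] jaw 86.38 down [-0.0061  0.0043 -1.    ] F [ 1.3 -0.2 -0.4] w 0.0098 q [-0.04  0.35  0.82  1.6  -0.26  1.31  2.32]
tilt fix deg ry,rz [ 0.22 -0.36]
-> (0.55, -0.05, 0.215, 88) 8 rows
  x -0.0014 y -0.0058 z 0.0420 rx -0.20
  x -0.0014 y -0.0059 z 0.0420 rx -0.20
  x -0.0014 y -0.0061 z 0.0420 rx -0.20
  x -0.0014 y -0.0062 z 0.0420 rx -0.20
  x -0.0014 y -0.0064 z 0.0419 rx -0.20
  x -0.0014 y -0.0065 z 0.0419 rx -0.20
  x -0.0014 y -0.0067 z 0.0419 rx -0.20
  x -0.0014 y -0.0068 z 0.0419 rx -0.20
-> (0.6415, 0.2203, 0.215, 90.2) 7 rows
  x -0.0000 y -0.0117 z 0.0390 rx -0.31
  x -0.0000 y -0.0119 z 0.0390 rx -0.31
  x -0.0000 y -0.0121 z 0.0389 rx -0.31
  x -0.0000 y -0.0124 z 0.0388 rx -0.31
  x -0.0000 y -0.0126 z 0.0388 rx -0.31
  x -0.0000 y -0.0128 z 0.0387 rx -0.31
  x -0.0000 y -0.0130 z 0.0386 rx -0.31
234 [182. 176.] ctr [641.4 220.6] LxW 93.9 25.7 long -0.2 zmax 0.055
121 [258. 181.] ctr [625.5  38. ] LxW 82.6 24.0 long 26.3 zmax 0.055
106 [259. 253.] ctr [452.4  40.1] LxW 53.8 23.9 long -21.5 zmax 0.056
107 [193. 262.] ctr [433.5 203.2] LxW 69.5 24.2 long -24.6 zmax 0.056
26 [191. 261.] ctr [435.7 201.1] LxW 47.8 4.8 long -23.3 zmax 0.059
```

>>> move_arm(increments=[{"x":-0.002,"y":-0.006,"z":0.042,"rx":-0.2,"ry":0.2,"rz":-0.3,"claw":1},{"x":-0.002,"y":-0.006,"z":0.042,"rx":-0.2,"ry":0,"rz":0,"claw":1},{"x":-0.002,"y":-0.006,"z":0.042,"rx":-0.2,"ry":0,"rz":0,"claw":1},{"x":-0.002,"y":-0.006,"z":0.042,"rx":-0.2,"ry":0,"rz":0,"claw":1},{"x":-0.002,"y":-0.006,"z":0.042,"rx":-0.2,"ry":0,"rz":0,"claw":1},{"x":-0.001,"y":-0.006,"z":0.042,"rx":-0.2,"ry":0,"rz":0,"claw":1},{"x":-0.001,"y":-0.007,"z":0.042,"rx":-0.2,"ry":0,"rz":0,"claw":1},{"x":0,"y":-0.01,"z":0.04,"rx":-0.2,"ry":0,"rz":0,"claw":1},{"x":0,"y":-0.012,"z":0.039,"rx":-0.3,"ry":0,"rz":0,"claw":1},{"x":0,"y":-0.012,"z":0.039,"rx":-0.3,"ry":0,"rz":0,"claw":1},{"x":0,"y":-0.01,"z":0.03,"rx":-0.3,"ry":0,"rz":0,"claw":1}])

```text
clock: 27.05
eef_pos: [0.5942, 0.062, 0.2224]
eef_rot: [-0.496, 0.506, 0.488, 0.51]
wrist_force: [1.3, -0.3, -0.7]
gripper_width: 0.0097
```

```bash
python3 - <<'E'
from plan import *
plan((.6415,.2203,.2,90.1))
E
```

```text
t 27.05 p [0.5942 0.062  0.2224] jaw 88.22 down [ 0.0118 -0.0036 -0.9999] F [ 1.3 -0.3 -0.7] w 0.0097 q [-0.68  0.24  0.6   1.63 -0.13  1.3   1.48]
tilt fix deg ry,rz [-0.19  0.68]
-> (0.6415, 0.2203, 0.2, 90.1) 4 rows
  x 0.0056 y -0.0106 z 0.0399 rx -0.47
  x 0.0056 y -0.0109 z 0.0398 rx -0.47
  x 0.0056 y -0.0112 z 0.0397 rx -0.47
  x 0.0056 y -0.0116 z 0.0396 rx -0.47
```

>>> move_arm(increments=[{"x":0.002,"y":-0.01,"z":0.04,"rx":-0.5,"ry":-0.2,"rz":0.6,"claw":1},{"x":0.005,"y":-0.011,"z":0.04,"rx":-0.5,"ry":0,"rz":0,"claw":1},{"x":0.005,"y":-0.011,"z":0.04,"rx":-0.5,"ry":0,"rz":0,"claw":1},{"x":0.005,"y":-0.008,"z":0.025,"rx":-0.3,"ry":0,"rz":0,"claw":1},{"x":0.005,"y":-0.002,"z":0.006,"rx":0,"ry":0,"rz":0,"claw":1}])

```text
clock: 27.55
eef_pos: [0.6404, 0.2238, 0.1991]
eef_rot: [-0.502, 0.497, 0.502, 0.499]
wrist_force: [-0.1, -0.6, -2.3]
gripper_width: 0.0096
```

```bash
python3 - <<'E'
from plan import *
plan((.6415,.2203,.14,90.1))
E
```

```text
t 27.55 p [0.6404 0.2238 0.1991] jaw 90.4 down [ 0.002   0.0027 -1.    ] F [-0.1 -0.6 -2.3] w 0.0096 q [-0.77  0.43  0.52  1.44 -0.22  1.32  1.33]
tilt fix deg ry,rz [0.16 0.12]
-> (0.6415, 0.2203, 0.14, 90.1) 2 rows
  x 0.0296 y -0.0005 z -0.0017 rx 0.15
  x 0.0296 y -0.0005 z -0.0017 rx 0.15
```

>>> move_arm(increments=[{"x":0.01,"y":-0.001,"z":-0.002,"rx":0.2,"ry":0.1,"rz":0.1,"claw":1},{"x":0.014,"y":0,"z":-0.002,"rx":0.1,"ry":0,"rz":0,"claw":1},{"x":0.014,"y":0,"z":0,"rx":0,"ry":0,"rz":0,"claw":1},{"x":0.014,"y":0,"z":0,"rx":0,"ry":0,"rz":0,"claw":1},{"x":0.008,"y":0,"z":0,"rx":0,"ry":0,"rz":0,"claw":1},{"x":0.004,"y":0,"z":0,"rx":0,"ry":0,"rz":0,"claw":1}])

```text
clock: 28.15
eef_pos: [0.6407, 0.2133, 0.1286]
eef_rot: [-0.499, 0.502, 0.499, 0.5]
wrist_force: [-1.3, -0.4, -0.1]
gripper_width: 0.0096
```

```bash
python3 - <<'E'
from plan import *
plan((.6415,.2203,.069,90.1))
im,d,c=snap('wrist','w11')
E
```

```text
t 28.15 p [0.6407 0.2133 0.1286] jaw 89.74 down [-0.0016 -0.0021 -1.    ] F [-1.3 -0.4 -0.1] w 0.0096 q [-0.76  0.48  0.51  1.53 -0.24  1.2   1.35]
tilt fix deg ry,rz [-0.12 -0.09]
-> (0.6415, 0.2203, 0.069, 90.1) 2 rows
  x 0.0298 y -0.0004 z 0.0035 rx -0.18
  x 0.0298 y -0.0004 z 0.0035 rx -0.18
```

View pics/w11.png

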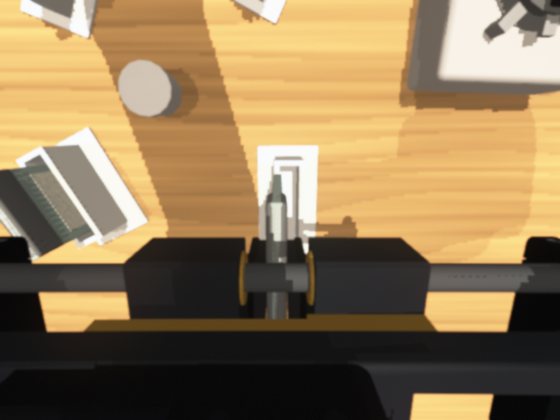

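The picture shows the plate d column at 277 and the trough slot centre near (290,190), so it needs about 7 mm along +z, as computed.

>>> move_arm(increments=[{"x":0,"y":0,"z":0.004,"rx":-0.2,"ry":-0.1,"rz":0,"claw":1},{"x":0,"y":0,"z":0.003,"rx":0,"ry":0,"rz":0,"claw":1},{"x":0.004,"y":0,"z":0,"rx":0,"ry":0,"rz":0,"claw":1},{"x":0.004,"y":0,"z":0,"rx":0,"ry":0,"rz":0,"claw":1}])

```text
clock: 28.6
eef_pos: [0.6417, 0.2214, 0.1218]
eef_rot: [-0.5, 0.5, 0.5, 0.501]
wrist_force: [0.2, 0.6, -1.6]
gripper_width: 0.0098
```

```bash
python3 - <<'E'
from plan import *
plan((.6415,.2203,.07,90.1))
E
```

```text
t 28.6 p [0.6417 0.2214 0.1218] jaw 89.97 down [ 8.0e-04  1.2e-03 -1.0e+00] F [ 0.2  0.6 -1.6] w 0.0098 q [-0.76  0.49  0.5   1.53 -0.25  1.19  1.35]
tilt fix deg ry,rz [0.07 0.05]
-> (0.6415, 0.2203, 0.07, 90.1) 2 rows
  x 0.0259 y 0.0001 z -0.0006 rx -0.06
  x 0.0259 y 0.0001 z -0.0006 rx -0.06
```

>>> move_arm(increments=[{"x":0.01,"y":0,"z":-0.001,"rx":0,"ry":0.1,"rz":0,"claw":1},{"x":0.012,"y":0,"z":0,"rx":0,"ry":0,"rz":0,"claw":1},{"x":0.01,"y":0,"z":0,"rx":0,"ry":0,"rz":0,"claw":1},{"x":0.005,"y":0,"z":0,"rx":0,"ry":0,"rz":0,"claw":1}])

```text
clock: 29.0
eef_pos: [0.6416, 0.2205, 0.0814]
eef_rot: [0.5, -0.5, -0.5, -0.5]
wrist_force: [-0.6, -0.7, -0.9]
gripper_width: 0.0098
```

```bash
python3 - <<'E'
from plan import *
plan((.6415,.2203,.07,90.1))
E
```

```text
t 29.0 p [0.6416 0.2205 0.0814] jaw 89.99 down [ 8.e-04 -7.e-04 -1.e+00] F [-0.6 -0.7 -0.9] w 0.0098 q [-0.75  0.53  0.49  1.57 -0.26  1.12  1.37]
tilt fix deg ry,rz [-0.04  0.05]
-> (0.6415, 0.2203, 0.07, 90.1) 1 rows
  x 0.0114 y 0.0001 z -0.0002 rx -0.11
```

>>> move_arm(increments=[{"x":0.006,"y":0,"z":0,"rx":0,"ry":0,"rz":0,"claw":1},{"x":0.003,"y":0,"z":0,"rx":0,"ry":0,"rz":0,"claw":1},{"x":0.002,"y":0,"z":0,"rx":0,"ry":0,"rz":0,"claw":1}])

```text
clock: 29.3
eef_pos: [0.6412, 0.2202, 0.0688]
eef_rot: [-0.5, 0.501, 0.5, 0.5]
wrist_force: [-7.1, -0.7, 19.9]
gripper_width: 0.0096
```

>>> move_arm(increments=[{"x":0.002,"y":0,"z":0,"rx":0,"ry":0,"rz":0,"claw":1},{"x":0.002,"y":0,"z":0,"rx":0,"ry":0,"rz":0,"claw":1}])

```text
clock: 29.5
eef_pos: [0.6416, 0.2209, 0.069]
eef_rot: [-0.5, 0.5, 0.5, 0.5]
wrist_force: [-9.0, -2.0, 13.9]
gripper_width: 0.0099
```

>>> move_arm(increments=[{"x":-0.001,"y":0,"z":0,"rx":0,"ry":0,"rz":0,"claw":0.3},{"x":0,"y":0,"z":0,"rx":0,"ry":0,"rz":0,"claw":0.17},{"x":0,"y":0,"z":0,"rx":0,"ry":0,"rz":0,"claw":0.17},{"x":-0.02,"y":0,"z":0,"rx":0,"ry":0,"rz":0,"claw":0.17},{"x":-0.04,"y":0,"z":0,"rx":0,"ry":0,"rz":0,"claw":0.17},{"x":-0.045,"y":0,"z":0,"rx":0,"ry":0,"rz":0,"claw":0.17},{"x":-0.025,"y":0,"z":0,"rx":0,"ry":0,"rz":0,"claw":0.17}])

```text
clock: 30.2
eef_pos: [0.6399, 0.2201, 0.2003]
eef_rot: [-0.499, 0.502, 0.501, 0.498]
wrist_force: [0.1, -0.2, 0.0]
gripper_width: 0.0361
```

```bash
python3 - <<'E'
from plan import *
plan((.475,.384,.2,87))
wr('w12'); tops(save='top5')
im,_,_=snap('side','s5'); cv2.imwrite('pics/c5.png',cv2.resize(im[130:280,100:320],None,fx=3.4,fy=3.4,interpolation=2)[:,:,::-1])
E
```

```text
t 30.2 p [0.6399 0.2201 0.2003] jaw 89.97 down [-0.005  -0.0019 -1.    ] F [ 0.1 -0.2  0. ] w 0.0361 q [-0.77  0.44  0.52  1.44 -0.22  1.33  1.33]
tilt fix deg ry,rz [-0.11 -0.29]
-> (0.475, 0.384, 0.2, 87) 5 rows
  x 0.0001 y 0.0330 z 0.0328 rx 0.59
  x 0.0001 y 0.0333 z 0.0324 rx 0.59
  x 0.0001 y 0.0337 z 0.0321 rx 0.59
  x 0.0001 y 0.0340 z 0.0317 rx 0.59
  x 0.0001 y 0.0343 z 0.0314 rx 0.59
wrist [490.  20.] [485.9 385.7] [15.3 30.1] 85.6 zmax 0.105
wrist [ 72. 194.] [625.9  36.4] [63.2 11.5] 26.8 zmax 0.101
wrist [278. 210.] [641.6 220.4] [77.8 10. ] 0.2 zmax 0.101
123 [258. 181.] ctr [625.5  38. ] LxW 82.5 23.9 long 26.4 zmax 0.055
96 [184. 189.] ctr [613.8 219.6] LxW 38.7 23.7 long 0.5 zmax 0.059
100 [259. 253.] ctr [452.4  40.1] LxW 53.5 23.8 long -21.5 zmax 0.055
108 [193. 262.] ctr [433.1 202.4] LxW 70.1 24.2 long -22.7 zmax 0.055
13 [194. 257.] ctr [446.4 194.8] LxW 23.6 4.9 long -14.9 zmax 0.06
```

View pics/c5.png

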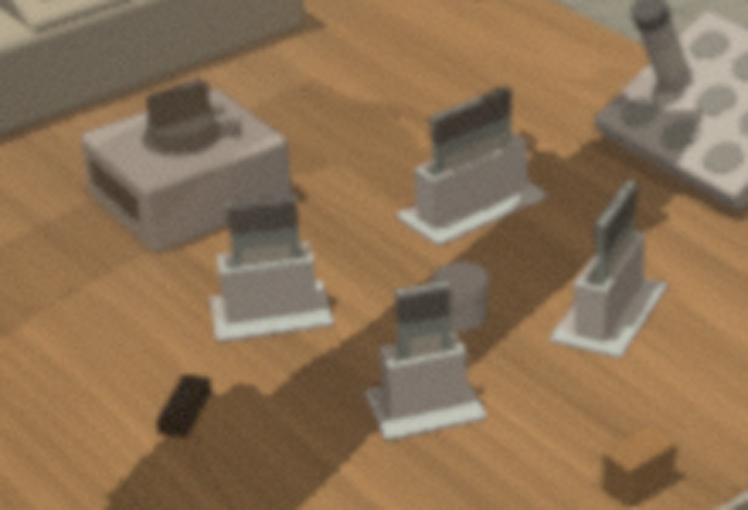

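The picture shows all four plates standing down in their own troughs, with the timer knob bar at (180,105). Now the timer.

>>> move_arm(increments=[{"x":0,"y":0.033,"z":0.033,"rx":0.6,"ry":-0.1,"rz":-0.3,"claw":0.17},{"x":0,"y":0.033,"z":0.033,"rx":0.6,"ry":0,"rz":0,"claw":0.17},{"x":0,"y":0.034,"z":0.032,"rx":0.6,"ry":0,"rz":0,"claw":0.17},{"x":0,"y":0.034,"z":0.032,"rx":0.6,"ry":0,"rz":0,"claw":0.17},{"x":0,"y":0.015,"z":0.018,"rx":0.4,"ry":0,"rz":0,"claw":0.17},{"x":0,"y":0.004,"z":0.004,"rx":0,"ry":0,"rz":0,"claw":0.17}])

```text
clock: 30.95
eef_pos: [0.483, 0.3764, 0.1887]
eef_rot: [-0.487, 0.518, 0.485, 0.51]
wrist_force: [0.2, -0.5, 0.7]
gripper_width: 0.036
```

```bash
python3 - <<'E'
from plan import *
plan((.475,.385,.13,87))
wr('w13')
E
```

```text
t 30.95 p [0.483  0.3764 0.1887] jaw 86.82 down [-0.0067 -0.0088 -0.9999] F [ 0.2 -0.5  0.7] w 0.036 q [-1.11  0.3   0.46  1.62 -0.13  1.27  0.89]
tilt fix deg ry,rz [-0.52 -0.35]
-> (0.475, 0.385, 0.13, 87) 2 rows
  x 0.0294 y 0.0042 z 0.0041 rx -0.09
  x 0.0294 y 0.0042 z 0.0041 rx -0.09
wrist [539. 142.] [436.2 596.9] [213.1  32.8] 0.0 zmax 0.109
wrist [ 75. 168.] [434.9 207.4] [11.  50.1] 61.2 zmax 0.101
wrist [290. 204.] [474.8 387.2] [13.8 50. ] 87.1 zmax 0.105
wrist [503. 311.] [593.7 585.9] [11.3 45.1] 86.8 zmax 0.096
wrist [488. 406.] [704.3 584.7] [ 5.6 38.1] 88.1 zmax 0.091
```

>>> move_arm(increments=[{"x":0.01,"y":0.004,"z":0.005,"rx":-0.1,"ry":-0.4,"rz":-0.3,"claw":0.17},{"x":0.015,"y":0.004,"z":0.004,"rx":-0.1,"ry":0,"rz":0,"claw":0.17},{"x":0.015,"y":0,"z":0,"rx":0,"ry":0,"rz":0,"claw":0.17},{"x":0.014,"y":0,"z":0,"rx":0,"ry":0,"rz":0,"claw":0.17}])

```text
clock: 31.4
eef_pos: [0.4797, 0.3806, 0.1307]
eef_rot: [-0.486, 0.515, 0.484, 0.514]
wrist_force: [-0.3, 0.1, -0.2]
gripper_width: 0.0363
```

```bash
python3 - <<'E'
from plan import *
plan((.475,.3862,.082,87))
E
```

```text
t 31.4 p [0.4797 0.3806 0.1307] jaw 86.65 down [ 0.0021 -0.0029 -1.    ] F [-0.3  0.1 -0.2] w 0.0363 q [-1.11  0.34  0.44  1.69 -0.15  1.15  0.89]
tilt fix deg ry,rz [-0.16  0.13]
-> (0.475, 0.3862, 0.082, 87) 2 rows
  x 0.0244 y 0.0025 z 0.0026 rx -0.17
  x 0.0244 y 0.0025 z 0.0026 rx -0.17
```

>>> move_arm(increments=[{"x":0.006,"y":0.003,"z":0.004,"rx":-0.2,"ry":-0.1,"rz":0.1,"claw":0.17},{"x":0.01,"y":0.003,"z":0.003,"rx":-0.1,"ry":0,"rz":0,"claw":0.17},{"x":0.01,"y":0,"z":0,"rx":0,"ry":0,"rz":0,"claw":0.17},{"x":0.01,"y":0,"z":0,"rx":0,"ry":0,"rz":0,"claw":0.17}])

```text
clock: 31.8
eef_pos: [0.4754, 0.3853, 0.0903]
eef_rot: [-0.486, 0.515, 0.485, 0.513]
wrist_force: [0.3, 0.3, 0.6]
gripper_width: 0.0363
```

```bash
python3 - <<'E'
from plan import *
plan((.475,.3862,.082,87))
E
```

```text
t 31.8 p [0.4754 0.3853 0.0903] jaw 86.71 down [-1.0e-04 -2.9e-03 -1.0e+00] F [0.3 0.3 0.6] w 0.0363 q [-1.1   0.38  0.43  1.73 -0.17  1.07  0.9 ]
tilt fix deg ry,rz [-0.17  0.01]
-> (0.475, 0.3862, 0.082, 87) 1 rows
  x 0.0083 y 0.0004 z 0.0009 rx -0.29
```

>>> move_arm(increments=[{"x":0.005,"y":0,"z":0.001,"rx":-0.2,"ry":-0.1,"rz":0,"claw":0.17},{"x":0.004,"y":0,"z":0,"rx":0,"ry":0,"rz":0,"claw":0.5},{"x":0.001,"y":0,"z":0,"rx":0,"ry":0,"rz":0,"claw":1},{"x":0,"y":0,"z":0,"rx":0,"ry":0,"rz":0,"claw":1},{"x":0,"y":0,"z":0,"rx":0,"ry":0,"rz":0,"claw":1},{"x":0,"y":0,"z":0,"rx":0,"ry":0,"rz":0,"claw":1}])

```text
clock: 32.4
eef_pos: [0.4753, 0.3874, 0.0785]
eef_rot: [-0.487, 0.513, 0.487, 0.513]
wrist_force: [1.1, -1.6, -3.7]
gripper_width: 0.0139
```

```bash
python3 - <<'E'
from plan import *
state()
E
```

```text
t 32.4 p [0.4753 0.3874 0.0785] jaw 86.98 down [ 3.e-04 -2.e-04 -1.e+00] F [ 1.1 -1.6 -3.7] w 0.0139 q [-1.1   0.39  0.43  1.74 -0.18  1.05  0.91]
```

Bar gripped at 13.9 mm. Push in.

>>> move_arm(increments=[{"x":0.003,"y":0,"z":0,"rx":0,"ry":0,"rz":0,"claw":1},{"x":0.003,"y":0,"z":0,"rx":0,"ry":0,"rz":0,"claw":1},{"x":0.003,"y":0,"z":0,"rx":0,"ry":0,"rz":0,"claw":1},{"x":0.002,"y":0,"z":0,"rx":0,"ry":0,"rz":0,"claw":1},{"x":0.002,"y":0,"z":0,"rx":0,"ry":0,"rz":0,"claw":1}])

```text
clock: 32.9
eef_pos: [0.4755, 0.3875, 0.07]
eef_rot: [-0.486, 0.513, 0.487, 0.513]
wrist_force: [-8.9, -7.7, 26.5]
gripper_width: 0.0135
```

```bash
python3 - <<'E'
from plan import *
state()
E
```

```text
t 32.9 p [0.4755 0.3875 0.07  ] jaw 86.97 down [-4.0e-04  2.2e-03 -1.0e+00] F [-8.9 -7.7 26.5] w 0.0135 q [-1.09  0.4   0.42  1.75 -0.19  1.03  0.91]
```

Bottomed: 8.5 mm travel, 26 N. Turn clockwise while holding it in.

>>> move_arm(increments=[{"x":0.0015,"y":0,"z":0,"rx":6,"ry":0,"rz":0,"claw":1},{"x":0.0015,"y":0,"z":0,"rx":6,"ry":0,"rz":0,"claw":1},{"x":0.0015,"y":0,"z":0,"rx":6,"ry":0,"rz":0,"claw":1},{"x":0.0015,"y":0,"z":0,"rx":6,"ry":0,"rz":0,"claw":1}])

```text
clock: 33.3
eef_pos: [0.4755, 0.3876, 0.0702]
eef_rot: [-0.363, 0.605, 0.367, 0.606]
wrist_force: [-6.5, -3.7, 15.3]
gripper_width: 0.0137
```

```bash
python3 - <<'E'
from plan import *
s,_=state(); print(s['moment'])
E
```

```text
t 33.3 p [0.4755 0.3876 0.0702] jaw 62.17 down [-0.0022  0.0061 -1.    ] F [-6.5 -3.7 15.3] w 0.0137 q [-1.16  0.41  0.51  1.75 -0.23  1.04  0.52]
[-1.05837202  1.46308712  0.1345948 ]
```

>>> move_arm(increments=[{"x":0.002,"y":0,"z":0,"rx":6,"ry":0,"rz":0,"claw":1},{"x":0.002,"y":0,"z":0,"rx":6,"ry":0,"rz":0,"claw":1},{"x":0.002,"y":0,"z":0,"rx":6,"ry":0,"rz":0,"claw":1},{"x":0.002,"y":0,"z":0,"rx":6,"ry":0,"rz":0,"claw":1},{"x":0.002,"y":0,"z":0,"rx":6,"ry":0,"rz":0,"claw":1}])

```text
clock: 33.8
eef_pos: [0.4757, 0.3878, 0.0701]
eef_rot: [-0.184, 0.682, 0.193, 0.681]
wrist_force: [-7.5, -5.6, 19.8]
gripper_width: 0.0133
```

```bash
python3 - <<'E'
from plan import *
s,_=state(); print(s['moment'])
E
```

```text
t 33.8 p [0.4757 0.3878 0.0701] jaw 30.85 down [-0.0051  0.0117 -0.9999] F [-7.5 -5.6 19.8] w 0.0133 q [-1.24  0.43  0.61  1.76 -0.3   1.04  0.02]
[-1.49894524  1.87990014  0.00911659]
```

Past the safety stop. Continue to the end stop.

>>> move_arm(increments=[{"x":0.002,"y":0,"z":0,"rx":6,"ry":0,"rz":0,"claw":1},{"x":0.002,"y":0,"z":0,"rx":6,"ry":0,"rz":0,"claw":1},{"x":0.002,"y":0,"z":0,"rx":6,"ry":0,"rz":0,"claw":1},{"x":0.002,"y":0,"z":0,"rx":5,"ry":0,"rz":0,"claw":1},{"x":0.002,"y":0,"z":0,"rx":5,"ry":0,"rz":0,"claw":1},{"x":0.002,"y":0,"z":0,"rx":5,"ry":0,"rz":0,"claw":1}])

```text
clock: 34.4
eef_pos: [0.4759, 0.388, 0.0699]
eef_rot: [0.028, 0.71, -0.015, 0.703]
wrist_force: [-7.5, -4.8, 17.4]
gripper_width: 0.015
```

```bash
python3 - <<'E'
from plan import *
s,_=state(); print(s['moment'])
E
```

```text
t 34.4 p [0.4759 0.388  0.0699] jaw -3.54 down [-0.009   0.0187 -0.9998] F [-7.5 -4.8 17.4] w 0.015 q [-1.32  0.46  0.74  1.76 -0.38  1.06 -0.51]
[-1.29246549  1.57492451  0.87781369]
```

At the end stop: turned 90° commanded with 0.88 N m reaction. Release and rise.

>>> move_arm(increments=[{"x":-0.001,"y":0,"z":0,"rx":0,"ry":0,"rz":0,"claw":0.4},{"x":-0.002,"y":0,"z":0,"rx":0,"ry":0,"rz":0,"claw":0.3},{"x":-0.005,"y":0,"z":0,"rx":0,"ry":0,"rz":0,"claw":0.3},{"x":-0.02,"y":0,"z":0,"rx":0,"ry":0,"rz":0,"claw":0.3},{"x":-0.04,"y":0,"z":0,"rx":0,"ry":0,"rz":0,"claw":0.3},{"x":-0.045,"y":0,"z":0,"rx":0,"ry":0,"rz":0,"claw":0.3},{"x":-0.03,"y":0,"z":0,"rx":0,"ry":0,"rz":0,"claw":0.3}])

```text
clock: 35.1
eef_pos: [0.4753, 0.3839, 0.2152]
eef_rot: [0.028, 0.712, -0.018, 0.702]
wrist_force: [1.3, 1.5, 0.6]
gripper_width: 0.0303
```

```bash
python3 - <<'E'
from plan import *
state()
wr('w14',.09,.115); tops(save='top6',lo=.085,hi=.115,box=(140,310,145,300))
im,_,_=snap('side','s6'); cv2.imwrite('pics/c6.png',cv2.resize(im[130:280,100:320],None,fx=3.4,fy=3.4,interpolation=2)[:,:,::-1])
E
```

```text
t 35.1 p [0.4753 0.3839 0.2152] jaw -3.73 down [-0.0136  0.0141 -0.9998] F [1.3 1.5 0.6] w 0.0303 q [-1.38  0.32  0.81  1.61 -0.26  1.32 -0.6 ]
wrist [278. 203.] [475. 387.] [14.  49.6] 4.6 zmax 0.105
188 [178. 173.] ctr [642.4 217.9] LxW 75.7 10.3 long -0.0 zmax 0.103
125 [259. 177.] ctr [626.8  34.7] LxW 63.4 10.0 long 26.6 zmax 0.104
73 [258. 253.] ctr [455.4  41.7] LxW 35.6 9.8 long -22.1 zmax 0.103
116 [186. 264.] ctr [435.5 204.2] LxW 49.9 10.3 long -28.9 zmax 0.105
```

View pics/w14.png

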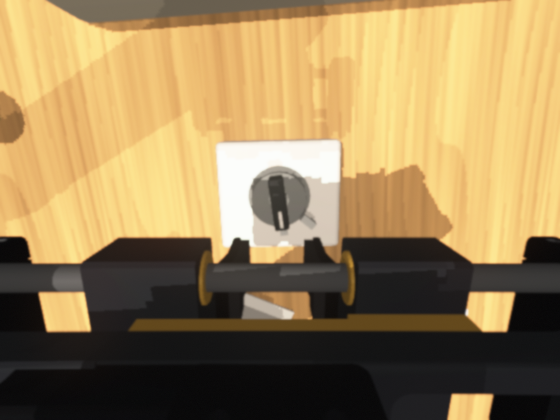

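View pics/c6.png

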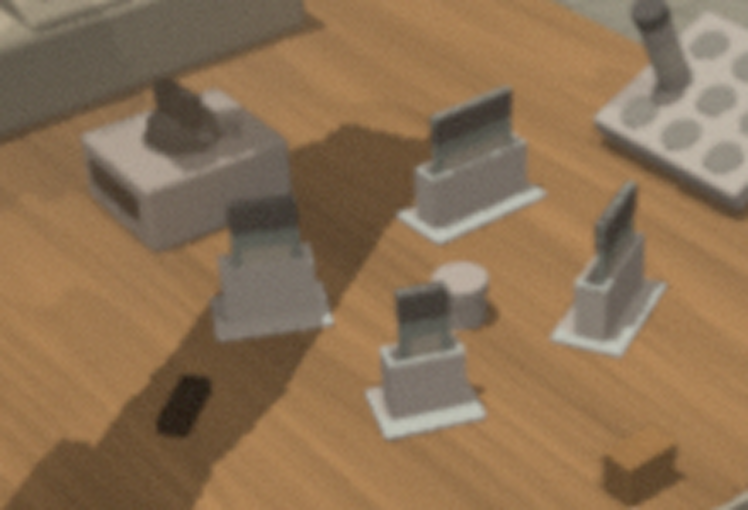

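The wrist view shows the bar turned from 87.1° to 4.6°, which is 82.5° or 1.44 rad, with its top back at the starting height. The side view shows all plates standing and the tub and box in place. I'm handing in.

```bash
python3 -c "
from cell import manip
print(manip.finish_job())"
```

```text
the job is handed in; nothing more can be done
None
```

The job is handed in: all four plates (a, b, c, d) were lifted out of the rack and stood on the floor of their own troughs. I then pushed the timer knob in, turned it clockwise past the safety stop to its end stop, and released it.

**Plates:** the last pictures show each plate upright over its own trough with its top at about 0.10 m. Floor contact came within about 1 mm of the expected height each time. Plate b leans a little in its trough.

**Timer:** the knob bar had turned about 82.5° (1.44 rad; the end stop is 1.45). Its top was back at the starting height, so it had sprung out. The job ended at about 35 s.

**What went wrong on the way:** the first grip on plate c was about 6 mm off-centre and pushed sideways on the rack with about 20 N. I opened, recentred and gripped again cleanly. Pressing plate b down onto its trough floor briefly peaked at about 40 N at the wrist.

**Not checked or in disagreement:**
- I saw the tub and the slip box in place by eye only. I did not re-measure them, or check the dish and the blue trough.
- The top and wrist cameras differed by 1–3 mm, which stayed inside the clearances.

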